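# Turn over the reversible grooved jig plate and reseat it on its pins

### The job

The cable-slitting jig plate sits on its two-pin fixture with the plain side up, held at one side by a sprung catch. Pull it off, turn it over so that the grooved side is up and seat it on both pins again, pressed fully home and flat behind the catch, and let go; do not slam it. The slotted wooden block is there to stand the plate on end while you change your grip; leave the other tools and containers where they are.

Things in the scene. Friction and masses are not known exactly. Their poses are not given: they have to be found in the camera images.
- plate_center (a point): centre (half-way through the thickness) of the loose aluminium jig plate: 160 mm long, 54 wide, 16 thick, 0.2 to 0.45 kg, balanced there. x runs along the length, y across, z out of the PLAIN face (up at the start, down when done). The other face has two lengthwise grooves 7 mm wide, 4 deep. Each long side has at mid-length a notch 20 long, 10 high, 5 deep for the catch.
- hole_a (a point): centre (half-way through) of the plate's round hole, 13 mm across, right through the plate on its centreline at plate x = -60 mm; axes as plate_center. Turned end for end the plate does not fit the pins.
- hole_b (a point): centre (half-way through) of the plate's long hole, 17 mm along the plate and 13 mm across, right through on the centreline at plate x = +44 mm; axes as plate_center
- fixture: fixed fixture, origin on the bench, x along its length (about to the robot's left), z up: dark steel foot 210 long, 12 high (y -68 to 50); on it a grey pedestal 190 x 44, centred, top 60 mm above the bench, with two pins on its centreline. Seated, the plate's centre is 68 mm above the origin, its x axis along the fixture's; it overhangs the pedestal 5 mm on each long side.
- pin_a (a point): foot of the pin for the round hole, on the pedestal top at fixture x = -60 mm: 10 mm thick, 11 mm high, its top 3 mm tapering to 7 mm across
- pin_b (a point): foot of the pin for the long hole, on the pedestal top at fixture x = +44 mm: same pin as pin_a
- slot (a point): centre of the mouth of the slot in the fixed wooden block, 60 mm above the bench, axes of the block: block 100 (x) x 120 (y) x 60 mm high; slot 24 mm wide (x), 62 long (y), 45 deep (floor 15 mm above the bench). The plate can stand in it on end, leaning up to some 12 degrees, its centre about 95 mm above the bench.
- catch_nose (a point): centre of the catch's 10 mm steel ball: fixture x 0, y -28.5, 68 mm above the bench, 3.5 mm deep in the seated plate's side notch; it springs back along fixture -y (5 to 9 N). Its housing: 16 mm long, y -39 to -61, top 75 mm above the bench. Lifting the plate off it takes about 10 N; a plate lowered over the pins meets it some 12 mm up and must be pushed past it with about 10 N.
- screwdriver: bystander: yellow-handled screwdriver lying between fixture and block; origin under its centre
- tape: bystander: black roll of tape lying flat, 90 mm across, 25 mm high, between fixture and block; origin under its centre
- hammer: bystander: wooden-handled hammer, 250 mm long, lying at the back; origin under its centre
- bottle: bystander: white plastic bottle 60 mm across, 170 mm high, standing at the back left; origin under its centre
- tin: bystander: steel tin 72 mm across, 85 mm high, standing at the back right; origin under its centre
- pliers: bystander: red-handled pliers lying at the near right, 170 mm long; origin under its centre
- helmet: bystander: green hard hat 230 mm across, 140 mm high, lying at the left; origin under its centre
Mind the look-alikes: they are no part of the job. There is more than one size of the part that bears plate_center; the job needs the largest.

How it is judged:
By the outcome, as a careful person would: the job done as asked, in the order asked, and still so for the second after the job is handed in, with the robot touching nothing.
It also fails if it takes over 64 s, if anything falls off the work surface, if the arm or the gripper's body presses on something with over 40 N, if the wrist force passes 120 N, or if a joint passes its speed limit or range.

### The arm

A 7-joint arm with a two-finger parallel gripper is mounted at the origin on the work surface. World frame = base frame: x ahead of the robot, y to its left, z up, the work surface at z = 0. Lengths are in mm, angles in rad, forces in N, time in s.
With the tool pointing down it reaches from about 425 to 875 mm from the base axis. Payload 8.4 kg.
Tool frame: the origin (TCP) lies between the finger pads; the fingertips stand r.finger_overhang ahead of it and the grasp point (between the pads) lies 3 mm ahead of it (r.finger_overhang is the distance from the TCP to the fingertips, in mm); z points along the fingers, y is the line along which they close (so a half turn about z gives the same grasp; the last joint's range is limited). The gripper opens to 85 mm and grips with 20 to 120 N. Pads are 22 mm wide; open, the fingers measure 114 mm over their backs; the gripper's body (76 mm by 85 mm) begins 54 mm behind the grasp point. The pads swing forward as they close: fully open they stand 13 mm farther back than shut.
Start: joints at [-1.41, 0.333, 0.04, 1.465, -0.013, 1.343, -0.059], TCP at [166.98, 628.158, 253.308] pointing down, gripper open.
Joint ranges: [-2.58, 2.58], [-0.38, 2.09], [-1.3, 1.39], [0.25, 2.4], [-1.5, 4.64], [0.08, 2.09], [-2.65, 2.65]. Speed limits (rad/s): [2.22, 2.22, 2.79, 2.79, 3.14, 3.14, 3.14].

### API

Orientations are given as a rotation vector (axis times angle).
In Python, from rig import r gives the robot as it stands.
- The arm moves only by the tool arm_command, never from a script. Its argument "increments" is text: rows parted by semicolons, each of 7 numbers parted by spaces: the shift along the tool's x, y, z in m, then the turn, a rotation vector about the tool's x, y, z in degrees, then the finger opening in m, from 0 to 0.0854. In form: tx ty tz ax ay az grip; .... A call has 1 to 8 rows; each row is the pose to reach, as a shift and turn from the pose commanded when the call began, along the tool's axes at that moment; what a row does not reach only later rows make up. A row lasts 1/10 s, in which the tool goes at most 50 mm and 8.59 degrees, less where a joint would pass 70% of its speed; a pose out of reach is approached as far as the arm can. A call with a gripper value outside its range is refused whole. The fingers move at their own pace and stop on an object; "newtons" is the grip in N (left out, the last holds). Time passes only in rows, so rows that repeat a pose let the fingers close. It gives the time, the measured TCP pose, the force, the opening and the grip force at its end, in the units of the state.
- r.get_state(): the state, without advancing time (a new reading comes with each control period).
- r.snapshot(name): name is "scene" or "top" or "wrist"; returns a dict with "pixels" (480x640x3 uint8, red, green, blue), "depth" (480x640 float32, mm along the optical axis (not along the pixel's ray), 0 where there is no reading), "mtx" (3x3 intrinsics, pixels), "k1" (the pictures are not rectified: a ray, as slopes to the right and down, at radius r is drawn at 1 + k1 r^2 times it, then the intrinsics apply), "rvec" (rotation vector, rad) and "tvec" (3), from world to camera coordinates, as OpenCV has them; the wrist camera has in their place "hand_eye" (4x4, takes a point from camera to tool coordinates, whose origin is the TCP and whose axes are the flange's). Camera axes: x right, y down, z forward; pixel columns grow to the right and rows downward; lengths in mm; the calibration is good to about 2 mm. A picture is of the moment at which its call begins: read the wrist's pose just before it.
- r.close_job(): hands the job in; it is judged then, once.
Trained networks look in the newest picture that a camera, given by its name, has taken for a name from the list of things; names that differ only in an ending like _2 or _b are one class to them, and where a whole thing is asked for, a point or a joint stands for the part that bears it (a point fixed in the world has none). Each returns a list of dicts, best first, with "conf" (0 to 1); they miss things now and then, are a little off and sometimes report something else, mostly with a low value. They report only what shows in the picture. A call takes as long as a camera call. They do not tell look-alikes from the thing itself.
- r.recognise(name, camera): "position" ([x, y, z] in mm, in the coordinates of the camera as it stood for that picture, good to about 4 mm: the middle of the surface that is visible of it).
- r.trace(name, camera): "region" (480x640 bool, what is visible of it).
- r.tip_of(name, camera): "position" ([x, y, z] in mm, in the coordinates of the camera as it stood for that picture, good to about 4 mm: a listed point, or the origin of a listed thing).
The state is a dict: "time": time; "joint_positions": joint angles; "qd": joint speeds; "tau": joint torques, N m; "tcp_pos": TCP position; "tcp_rot": TCP orientation; "force": force on the tool from outside, world axes, zero at the start; "moment": the same for the moment, N m; "finger_gap": opening from 0.0 (shut) to 1.0 (fully open); "grasp_force": force on a finger pad.
Only numpy, scipy, OpenCV 4.12 (cv2) and the standard library are available. Lean on these libraries where they do the work, as an engineer would, in place of code of your own. Each camera call takes 0.05 s, during which the arm holds its last target. There are 200 camera calls.

## Working session

There is one attempt and no reset: what is moved stays moved. The work goes in short steps, Python scripts to look and compute and a tool call to move; the robot and the scene stay as the last step left them, time stands still between calls to the robot, and variables do not carry over. Pictures are saved under pics/ and viewed, at most 10 in all, crops included, and the job is handed in when it is done.

Besides the shell and the picture viewer there is one more tool, called after "Call:" in YAML: its name, and indented under it one key for each argument. arm_command: Moves the arm, as the interface text tells. Its arguments: {"type":"object","properties":{"increments":{"type":"string"},"newtons":{"type":"number"}},"required":["increments"]}

```bash
ls; mkdir -p pics
cat > h.py <<'E'
import numpy as np, cv2
from scipy.spatial.transform import Rotation as R
from rig import r
def cam2w(s,p,st=None):
    p=np.asarray(p,float)
    if 'rvec' in s:
        M=cv2.Rodrigues(np.array(s['rvec'],float))[0]
        return (p-np.ravel(s['tvec']))@M
    T=np.array(s['hand_eye']); q=p@T[:3,:3].T+T[:3,3]
    return R.from_rotvec(st['tcp_rot']).apply(q)+np.array(st['tcp_pos'])
def cloud(s,st=None):
    v,u=np.mgrid[0:480,0:640]; K=np.array(s['mtx'],float)
    pts=np.stack([u,v],-1).reshape(-1,1,2).astype(float)
    n=cv2.undistortPoints(pts,K,np.array([s['k1'],0,0,0,0.])).reshape(480,640,2)
    d=s['depth'].astype(float)
    P=np.dstack([n*d[...,None],d])
    W=cam2w(s,P.reshape(-1,3),st).reshape(480,640,3); W[d==0]=np.nan
    return W
def save(s,n): cv2.imwrite('pics/'+n,s['pixels'][...,::-1])
E
python3 - <<'E'
from h import *
st=r.get_state(); print({k:np.round(v,3) for k,v in st.items()}, r.finger_overhang)
ims=[]
for c in ['scene','top','wrist']:
    st=r.get_state(); s=r.snapshot(c); ims.append(s['pixels'])
    print(c)
    np.savez(c+'.npz',W=cloud(s,st),px=s['pixels'])
    for n in ['plate_center','hole_a','hole_b','pin_a','pin_b','fixture','slot','catch_nose','screwdriver','tape','bottle','tin','hammer','pliers','helmet']:
        o=r.tip_of(n,c)
        print(n,[(round(d['conf'],2),np.round(cam2w(s,d['position'],st)).tolist()) for d in o if d['conf']>.25])
cv2.imwrite('pics/scene.png',ims[0][...,::-1]);cv2.imwrite('pics/top.png',ims[1][...,::-1])
E
```

```text
pics
{'time': np.float64(0.0), 'joint_positions': array([-1.41 ,  0.334,  0.04 ,  1.466, -0.013,  1.343, -0.058]), 'qd': array([-0.   , -0.001,  0.001, -0.   ,  0.002, -0.   ,  0.   ]), 'tau': array([-0.0000e+00, -6.5855e+01,  1.3650e+00, -4.0556e+01,  1.7000e-02,
        1.3000e-02, -0.0000e+00]), 'tcp_pos': array([166.851, 627.767, 252.406]), 'tcp_rot': array([-4.070e-01, -3.115e+00,  3.000e-03]), 'force': array([0.151, 0.994, 0.271]), 'moment': array([-0.038,  0.012,  0.033]), 'grasp_force': np.float64(0.0), 'finger_gap': np.float64(0.999)} 22.0
scene
plate_center [(0.95, [389.0, 159.0, 11.0]), (0.81, [572.0, 193.0, 69.0]), (0.78, [235.0, 271.0, 3.0]), (0.65, [459.0, -418.0, -4.0])]
hole_a [(0.95, [424.0, 179.0, 6.0]), (0.87, [581.0, 238.0, 66.0]), (0.83, [555.0, 133.0, 69.0]), (0.82, [204.0, 234.0, 3.0]), (0.67, [253.0, 292.0, 5.0]), (0.61, [619.0, -11.0, 3.0]), (0.58, [359.0, 138.0, 6.0])]
hole_b [(0.95, [424.0, 179.0, 6.0]), (0.87, [581.0, 238.0, 66.0]), (0.83, [555.0, 133.0, 69.0]), (0.82, [204.0, 234.0, 3.0]), (0.67, [253.0, 292.0, 5.0]), (0.61, [619.0, -11.0, 3.0]), (0.58, [
[... 1064 characters left out ...]
n_a [(0.83, [554.0, 134.0, 58.0]), (0.79, [578.0, 236.0, 57.0])]
pin_b [(0.83, [554.0, 134.0, 58.0]), (0.79, [578.0, 236.0, 57.0])]
fixture []
slot [(0.83, [589.0, -204.0, 60.0])]
catch_nose []
screwdriver [(0.91, [460.0, -5.0, 0.0])]
tape [(0.91, [615.0, -11.0, -2.0])]
bottle []
tin [(0.8, [758.0, -266.0, -1.0])]
hammer [(0.82, [778.0, -39.0, 1.0])]
pliers [(0.9, [454.0, -419.0, 1.0])]
helmet [(0.56, [469.0, 537.0, 1.0]), (0.54, [773.0, 215.0, -1.0])]
wrist
plate_center [(0.76, [232.0, 268.0, 5.0])]
hole_a [(0.93, [257.0, 294.0, 9.0])]
hole_b [(0.93, [257.0, 294.0, 9.0])]
pin_a []
pin_b []
fixture []
slot []
catch_nose []
screwdriver []
tape []
bottle []
tin []
hammer []
pliers []
helmet []
```

View pics/scene.png

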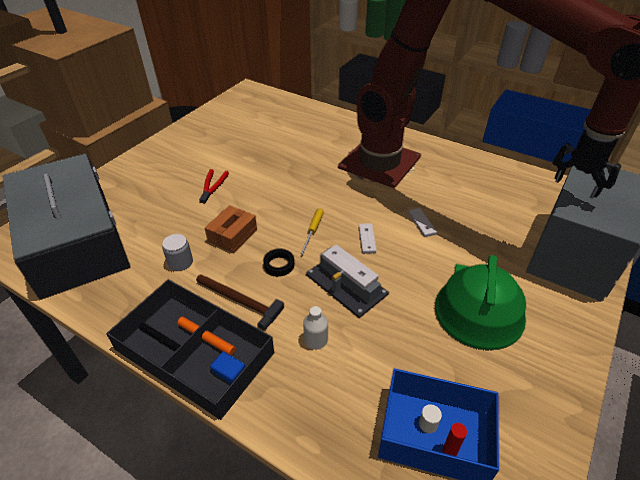

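View pics/top.png

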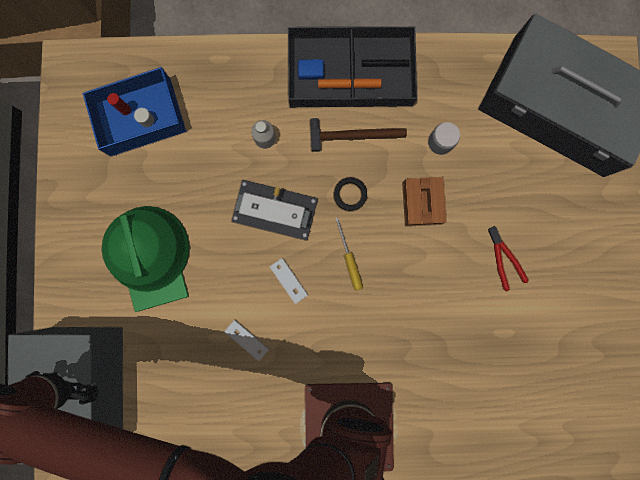

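The plate on the fixture (top view ~(275,210)) lies on the dark foot and spans most of its pedestal. The loose ones at (289,281) and (246,340) are shorter and lie on the bench, so they are look-alikes. The catch is at (279,190), on the far side. Next I'll measure the poses and confirm with one crop.

Run:
```python
from h import *
print([a for a in dir(r) if a[0]!='_'])
def rect(P):
    (c,s,a)=cv2.minAreaRect(P.astype(np.float32)); return np.round(c,1),np.round(s,1),round(a,1)
for c in ['scene','top']:
    W=np.load(c+'.npz')['W']
    def sel(x,y,rad,z0,z1):
        m=(np.hypot(W[...,0]-x,W[...,1]-y)<rad)&(W[...,2]>z0)&(W[...,2]<z1); return W[m]
    for nm,(x,y,rad,z0,z1) in dict(plate=(568,190,110,70,85),foot=(568,190,140,6,20),p2=(387,156,60,3,40),p3=(230,268,70,3,40),block=(590,-204,95,50,70)).items():
        P=sel(x,y,rad,z0,z1)
        print(c,nm,len(P),rect(P[:,:2]),np.round(np.median(P[:,2]),1))
im=np.load('top.npz')['px'][160:380,210:390]
cv2.imwrite('pics/crop.png',cv2.resize(im,None,fx=2.7,fy=2.7,interpolation=cv2.INTER_CUBIC)[...,::-1])
```

```text
['MotionError', 'close_job', 'finger_overhang', 'get_state', 'recognise', 'snapshot', 'tip_of', 'trace']
scene plate 970 (array([586. , 188.9]), array([163.1,  90.5]), 75.1) 75.0
scene foot 1260 (array([550.8, 210.7]), array([214.7, 214.8]), 66.1) 11.6
scene p2 394 (array([386.4, 163.4]), array([118.4, 102.7]), 7.0) 10.8
scene p3 431 (array([230.1, 263.3]), array([132.8, 127.8]), 8.4) 10.5
scene block 932 (array([ 594. , -204.9]), array([125.2, 104. ]), 2.1) 58.7
top plate 1295 (array([582.7, 188.9]), array([160.6,  88.3]), 75.3) 75.7
top foot 1953 (array([569.4, 189.1]), array([266.2, 272.5]), 76.8) 11.8
top p2 822 (array([386.8, 156.3]), array([118.1, 111.1]), 41.2) 10.7
top p3 981 (array([232.1, 268.4]), array([137.4, 135. ]), 83.3) 10.4
top block 1602 (array([ 590.1, -207.1]), array([121.1, 103. ]), 2.5) 59.7
```

View pics/crop.png

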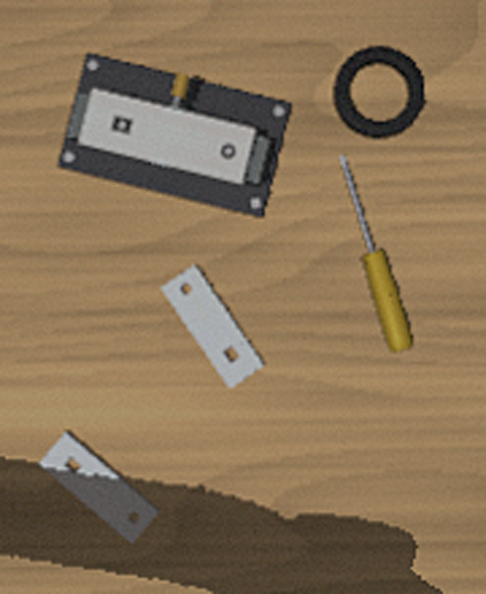

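The crop confirms it: the plate at (165,137) is the longest. The two short ones at (213,325) and (98,487) are loose on the bench. Plate centre ≈ (567.5,193,68), yaw 75.2°; block centre ≈ (591,-205), long axis at 2.4°.

```bash
cat >> h.py <<'E'
import json,sys
C=np.array([567.5,193,68.]); YAW=75.2; B=np.array([591,-205,60.]); BY=2.4
def az(a): a=np.radians(a); return np.array([np.cos(a),np.sin(a),0])
def pose(yaz,lean,toward,roll=0):
    """tool y at azimuth yaz (horizontal); body leans 'lean' deg toward azimuth 'toward'(perp to yaz)"""
    t=-np.cos(np.radians(lean))*np.array([0,0,1.])-np.sin(np.radians(lean))*az(toward)
    y=az(yaz); y-=t*(t@y); y/=np.linalg.norm(y)
    return np.stack([np.cross(y,t),y,t],1)
def delta(grasp,Rm,off=3.):
    st=r.get_state(); log(st)
    R0=R.from_rotvec(st['tcp_rot']).as_matrix(); p=np.array(grasp)-off*Rm[:,2]
    d=R0.T@(p-np.array(st['tcp_pos'])); w=R.from_matrix(R0.T@Rm).as_rotvec(degrees=True)
    print('delta m/deg',np.round(d/1000,4),np.round(w,2)); show(st)
def show(st): print('t',round(float(st['time']),2),'q',np.round(st['joint_positions'],3),'p',np.round(st['tcp_pos'],1),'F',np.round(st['force'],1),'gap',round(float(st['finger_gap'])*85.4,1),round(float(st['grasp_force']),1))
def log(st):
    open('log.jsonl','a').write(json.dumps([float(st['time']),*[np.array(st[k]).tolist() for k in('joint_positions','tcp_pos','tcp_rot')]])+'\n')
E
python3 -c "
from h import *
delta([570,215,230],pose(YAW-90,0,YAW))"
```

```text
delta m/deg [-0.4956 -0.2958  0.0203] [-0.   -0.   89.91]
t 2.4 q [-1.41   0.333  0.04   1.465 -0.013  1.343 -0.058] p [167.  628.2 253.3] F [ 0.  -0.5  0.1] gap 85.1 0.0
```

Call:
arm_command:
  increments: "-0.496 -0.296 0.02 0 0 90 0.085;-0.496 -0.296 0.02 0 0 90 0.085;-0.496 -0.296 0.02 0 0 90 0.085;-0.496 -0.296 0.02 0 0 90 0.085;-0.496 -0.296 0.02 0 0 90 0.085;-0.496 -0.296 0.02 0 0 90 0.085;-0.496 -0.296 0.02 0 0 90 0.085;-0.496 -0.296 0.02 0 0 90 0.085"

```text
time: 3.2
tcp_pos: [447.3, 340.4, 239.8]
tcp_rot: [-2.102, -2.335, -0.001]
force: [1.2, 0.8, -0.2]
finger_gap: 0.997
grasp_force: 0.0
```

```bash
python3 -c "
from h import *
delta(C+30*az(YAW)+[0,0,140],pose(YAW-90,35,YAW))"
```

```text
delta m/deg [-0.1296  0.1154  0.0293] [  6.38 -34.65  20.15]
t 3.2 q [-1.079  0.163  0.393  1.72  -0.065  1.271 -0.566] p [447.3 340.4 239.8] F [ 1.2  0.8 -0.2] gap 85.1 0.0
```

Call:
arm_command:
  increments: "-0.13 0.115 0.029 6.4 -34.6 20.2 0.085;-0.13 0.115 0.029 6.4 -34.6 20.2 0.085;-0.13 0.115 0.029 6.4 -34.6 20.2 0.085;-0.13 0.115 0.029 6.4 -34.6 20.2 0.085;-0.13 0.115 0.029 6.4 -34.6 20.2 0.085;-0.13 0.115 0.029 6.4 -34.6 20.2 0.085"

```text
time: 3.8
tcp_pos: [574.3, 227.1, 207.0]
tcp_rot: [2.122, 1.646, -0.679]
force: [-1.1, 0.8, -0.6]
finger_gap: 0.993
grasp_force: 0.0
```

Run:
```python
from h import *
delta(C+30*az(YAW)+[0,0,140],pose(YAW-90,35,YAW))
# try kinematics fit: generic PoE-ish with alternating axes
```

```text
delta m/deg [-0.0045  0.0021 -0.001 ] [0.07 0.34 0.4 ]
t 3.8 q [-0.992  0.656  0.545  1.322  0.125  1.669 -0.738] p [574.3 227.1 207. ] F [-1.1  0.8 -0.6] gap 84.8 0.0
```

```bash
cat > kin.py <<'E'
from h import *
from scipy.optimize import least_squares
import itertools
Rz=lambda a:R.from_rotvec([0,0,a]).as_matrix(); Ry=lambda a:R.from_rotvec([0,a,0]).as_matrix()
def fk(q,k,s,base=0.,c7=0.):
    d1,d3,d5,d7,o1,o2,o3,o4=k
    p=np.zeros(3); M=Rz(s[0]*q[0]+base); p=p+M@[o1,0,d1]
    M=M@Ry(q[1]); M=M@Rz(s[1]*q[2]); p=p+M@[o2,0,d3]
    M=M@Ry(q[3]); p=p+M@[o4,0,0]; M=M@Rz(s[2]*q[4]); p=p+M@[0,0,d5]
    M=M@Ry(q[5]); p=p+M@[o3,0,d7]; M=M@Rz(s[3]*q[6]+c7)
    return p,M
D=[json.loads(l) for l in open('log.jsonl')]
E
python3 - <<'E'
from kin import *
out=[]
for s in itertools.product([1,-1],repeat=4):
    f=lambda x:np.concatenate([(R.from_matrix(fk(d[1],[0]*8,s,x[0],x[1])[1].T)*R.from_rotvec(d[3])).as_rotvec() for d in D])
    for x0 in ([0,0],[np.pi,0],[0,np.pi],[0,1.57],[np.pi,np.pi]):
        w=least_squares(f,x0); out.append((w.cost,s,w.x))
out.sort(key=lambda o:o[0])
for o in out[:3]: print(o)
c,s,x=out[0]
g=lambda k:np.concatenate([fk(d[1],k,s,*x)[0]-d[2] for d in D]+[1e-3*k[4:]])
w=least_squares(g,[300,400,400,200,0,0,0,0]); print(w.cost,np.round(w.x,1))
E
```

```text
(np.float64(8.300106813324547e-31), (-1, -1, -1, -1), array([2.13094961e-16, 1.57079633e+00]))
(np.float64(9.639472142568417e-29), (-1, -1, -1, -1), array([4.11060007e-16, 1.57079633e+00]))
(np.float64(5.523245149970705e-28), (-1, -1, -1, -1), array([6.28318531, 1.57079633]))
829.0960650942943 [296.1 432.9 635.1 282.7 -94.3  62.8  81.6   4.8]
```

```bash
cat >> kin.py <<'E'
def frames(q):
    M=Rz(-q[0]); F=[M]; M=M@Ry(q[1]); F.append(M); M=M@Rz(-q[2]); F.append(M); M=M@Ry(q[3]); F.append(M); M=M@Rz(-q[4]); F.append(M); M=M@Ry(q[5]); F.append(M); M=M@Rz(-q[6]+np.pi/2); F.append(M); return F
E
python3 - <<'E'
from kin import *
P=[];A=[]
seen=set()
for d in D:
    if d[0] in seen: continue
    seen.add(d[0]); A.append(np.hstack(frames(d[1]))); P+=d[2]
A=np.vstack(A);P=np.array(P);print(A.shape)
# columns: frame i (after joint i+1) xyz ; base: 1z ; candidates
core=[2,8,14,20]  # d1 (F0 z), F2 z, F4 z, F6 z
cand=[c for c in range(21) if c not in core and c not in(5,11,17)]
res=[]
for n in (0,1,2,3,4):
    for e in itertools.combinations(cand,n):
        S=core+list(e); k,_,rk,_=np.linalg.lstsq(A[:,S],P,rcond=1e-6)
        if rk<len(S): continue
        res.append((np.linalg.norm(A[:,S]@k-P),n,e,np.round(k,1)))
res.sort(key=lambda o:(round(o[0],1)+2*o[1]))
for o in res[:8]: print(o)
E
```

```text
(9, 21)
(np.float64(0.03454274029841798), 2, (1, 7), array([250.8, 482.8, 503.1, 340.5, -21.9, -22.6]))
(np.float64(0.03454274029842641), 2, (1, 10), array([250.8, 482.8, 503.1, 340.5, -21.9, -22.6]))
(np.float64(0.03454274029841719), 2, (4, 7), array([250.8, 482.8, 503.1, 340.5, -21.9, -22.6]))
(np.float64(0.03454274029847048), 2, (4, 10), array([250.8, 482.8, 503.1, 340.5, -21.9, -22.6]))
(np.float64(1.5930535524121592), 2, (1, 13), array([251.4, 492.5, 499. , 351.1, -28.8, -16. ]))
(np.float64(1.5930535524121592), 2, (1, 16), array([251.4, 492.5, 499. , 351.1, -28.8, -16. ]))
(np.float64(1.593053552412074), 2, (4, 13), array([251.4, 492.5, 499. , 351.1, -28.8, -16. ]))
(np.float64(1.593053552412074), 2, (4, 16), array([251.4, 492.5, 499. , 351.1, -28.8, -16. ]))
```

```bash
cat >> kin.py <<'E'
LO=np.array([-2.58,-.38,-1.3,.25,-1.5,.08,-2.65]);HI=np.array([2.58,2.09,1.39,2.4,4.64,2.09,2.65])
def FK(q):
    F=frames(q); return F[0]@[0,-21.9,250.8]+F[2]@[0,-22.6,482.8]+F[4]@[0,0,503.1]+F[6]@[0,0,340.5],F[6]
def err(q,p,M):
    P,N=FK(q); return np.concatenate([(p-P)/1000,R.from_matrix(M@N.T).as_rotvec()])
def jac(q):
    P,N=FK(q); J=[]
    for i in range(7):
        h=np.array(q,float); h[i]+=1e-5; P2,N2=FK(h)
        J.append(np.concatenate([(P2-P)/1000,R.from_matrix(N2@N.T).as_rotvec()])/1e-5)
    return np.array(J).T
def iktrack(q,p,M,lim=.15,n=60):
    """min-norm stepping like the controller presumably does, capped steps"""
    q=np.array(q,float); path=[q]
    for _ in range(n):
        e=err(q,p,M); sc=min(1,.05/max(1e-9,np.linalg.norm(e[:3])),lim/max(1e-9,np.linalg.norm(e[3:])))
        if np.linalg.norm(e)<1e-5: break
        q=np.clip(q+np.linalg.pinv(jac(q),rcond=1e-2)@(e*sc),LO,HI); path.append(q)
    return q,np.linalg.norm(err(q,p,M)),np.array(path)
def iks(p,M,n=60,seed=0):
    g=np.random.default_rng(seed);S=[]
    for _ in range(n):
        w=least_squares(lambda q:err(q,p,M),g.uniform(LO,HI),bounds=(LO,HI),xtol=1e-10)
        if w.cost<1e-8: S.append(w.x)
    return np.array(S)
def tcp(grasp,M): return np.array(grasp)-3*M[:,2]
E
python3 - <<'E'
from kin import *
print(D[0][1]);
M=R.from_rotvec(D[-2][3] if 0 else D[-1][3]).as_matrix()
q=D[1][1]
print(np.round(iktrack(D[0][1],D[1][2],R.from_rotvec(D[1][3]).as_matrix())[0],3), np.round(D[1][1],3))
for d in D: print(d[0],np.round(d[1],3))
print(np.round(iktrack(D[-2][1],D[-1][2],M)[0],3), np.round(D[-1][1],3))
u=az(YAW)
for end in (1,-1):
  for a in (30,45,55):
    for nm,g,ya,tw,l in (('fix',C+30*end*u,YAW-90,YAW if end>0 else YAW+180,a),('slot+',np.array([*B[:2],125]),BY,BY+90,90-a),('slot-',np.array([*B[:2],125]),BY,BY-90,90-a)):
      for fl in (0,180):
        Mx=pose(ya+fl,l,tw); S=iks(tcp(g,Mx),Mx,25)
        if len(S): 
            m=np.minimum(S-LO,HI-S).min(1); b=S[m.argmax()]
            print(end,a,nm,fl,len(S),'marg',round(m.max(),2),np.round(b,2),'q7rng',np.round([S[:,6].min(),S[:,6].max()],2))
        else: print(end,a,nm,fl,'none')
E
```

```text
[-1.410188611837272, 0.3331812251469544, 0.03989826420947437, 1.4654065066247786, -0.013439077516086967, 1.3432912722578625, -0.058472284902563294]
[-1.079  0.163  0.393  1.72  -0.065  1.271 -0.566] [-1.079  0.163  0.393  1.72  -0.065  1.271 -0.566]
2.4 [-1.41   0.333  0.04   1.465 -0.013  1.343 -0.058]
3.2 [-1.079  0.163  0.393  1.72  -0.065  1.271 -0.566]
3.8 [-0.992  0.656  0.545  1.322  0.125  1.669 -0.738]
[-0.985  0.653  0.533  1.321  0.131  1.67  -0.743] [-0.992  0.656  0.545  1.322  0.125  1.669 -0.738]
1 30 fix 0 16 marg 0.7 [-0.97  0.73  0.51  1.47  0.04  1.39 -0.77] q7rng [-1.39 -0.22]
1 30 fix 180 12 marg 0.57 [-0.39  0.7  -0.35  1.43  0.51  1.52  2.02] q7rng [1.74 2.36]
1 30 slot+ 0 18 marg 0.55 [ 0.11  0.57 -0.42  1.85  1.23  1.48 -0.87] q7rng [-0.9   0.04]
1 30 slot+ 180 13 marg 0.39 [ 0.18  0.59 -0.5   1.85  1.26  1.51  2.26] q7rng [2.26 2.57]
1 30 slot- 0 12 marg 0.41 [ 0.83  0.87 -0.32  1.28 -0.57  1.68  0.72] q7rng [0.28 1.11]
1 30 slot- 180 10 marg 0.31 [ 0.7   0.85 -0.1   1.29 -0.7   1.73 -2.34] q7rng [-2.64 -2.04]
1 45 fix 0 16 marg 0.51 [-1.07  0.93  0.66  1.33
[... 1952 characters left out ...]
59 [ 0.89  0.75 -0.47  1.37 -0.35  1.5   0.61] q7rng [0.15 1.  ]
-1 45 slot- 180 10 marg 0.42 [ 0.33  0.73  0.39  1.41 -0.81  1.67 -2.22] q7rng [-2.57 -2.02]
-1 55 fix 0 21 marg 0.35 [ 0.93  0.69 -0.94  2.05 -0.72  0.65  0.48] q7rng [-0.08  0.96]
-1 55 fix 180 16 marg 0.3 [ 0.39  0.48 -0.3   2.07 -1.18  0.9  -2.35] q7rng [-2.5  -2.18]
-1 55 slot+ 0 17 marg 0.59 [ 0.36  0.42 -0.51  1.81  0.89  1.2  -0.52] q7rng [-0.68  0.45]
-1 55 slot+ 180 10 marg 0.15 [ 0.81  0.67 -1.15  1.79  1.2   1.49  2.49] q7rng [2.48 2.65]
-1 55 slot- 0 15 marg 0.69 [ 0.85  0.66 -0.47  1.43 -0.26  1.4   0.55] q7rng [0.1  0.98]
-1 55 slot- 180 10 marg 0.42 [ 0.17  0.67  0.53  1.48 -0.76  1.57 -2.23] q7rng [-2.61 -2.  ]
```

Run:
```python
from h import *
st=r.get_state(); s=r.snapshot('wrist'); save(s,'w1.png'); W=cloud(s,st)
for n in ['hole_a','catch_nose','plate_center']:
    o=r.tip_of(n,'wrist'); print(n,[(round(d['conf'],2),np.round(cam2w(s,d['position'],st),1).tolist()) for d in o if d['conf']>.25])
u=az(YAW);v=az(YAW-90)
P=W.reshape(-1,3);P=P[np.isfinite(P).all(1)]
d=P-C; a=d[:,:2]@u[:2]; b=d[:,:2]@v[:2]
m=(abs(d[:,2]-8)<4)&(abs(a)<100)&(abs(b)<34)
Q=P[m]; print(len(Q),'z',np.percentile(Q[:,2],[10,50,90]))
am,bm=a[m],b[m]
print('a range',am.min(),am.max(),np.percentile(am,[.5,99.5]))
# edge yaw: for bins of a (away from catch), b min & max
for s_ in (1,-1):
    X=[];Y=[]
    for x in np.arange(-75,78,5):
        k=abs(am-x)<2.5
        if k.sum()>20 and abs(x)>15: X.append(x);Y.append(bm[k].max() if s_>0 else bm[k].min())
    if len(X)>4: c=np.polyfit(X,Y,1); print('edge',s_,len(X),'off',round(c[1],1),'ang',round(np.degrees(np.arctan(c[0])),2))
```

```text
hole_a [(0.96, [558.2, 138.0, 67.3]), (0.93, [427.0, 177.4, 9.8]), (0.76, [581.8, 234.5, 72.9]), (0.56, [359.0, 140.0, 7.7])]
catch_nose [(0.57, [597.4, 185.8, 69.0])]
plate_center [(0.7, [570.6, 195.7, 68.9]), (0.62, [390.8, 149.1, 5.3]), (0.27, [553.8, 135.7, 65.9])]
20888 z [75.73413388 76.60567637 77.32800204]
a range -80.15749924071925 81.55219922870785 [-77.76703856  80.99812942]
edge 1 24 off 29.2 ang -0.11
edge -1 24 off -24.7 ang -0.28
```

View pics/w1.png

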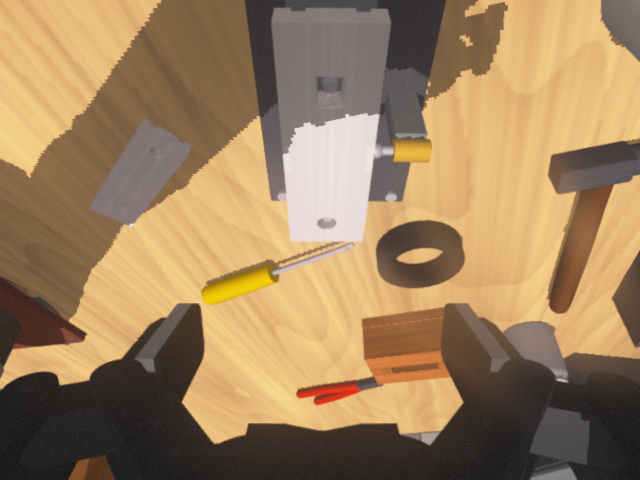

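```bash
sed -i 's/^C=.*/C=np.array([568.8,193,68.]); YAW=75.1; B=np.array([591,-205,60.]); BY=2.4/' h.py
python3 - <<'E'
from kin import *
u=az(YAW); G=C+30*u; M=pose(YAW-90,40,YAW)
delta(G,M)
q=r.get_state()['joint_positions']
def go(nm,g,M,lim=.15):
    global q
    q,e,pa=iktrack(q,tcp(g,M),M,lim,120); m=np.minimum(pa-LO,HI-pa).min()
    print(nm,np.round(q,2),'err',round(e,4),'minmargin',round(m,2),'steps',len(pa),'zmin',round(min(FK(x)[0][2] for x in pa)))
go('G1',G,M); go('lift',G+[0,0,150],M)
sl=np.array([*B[:2],125]); L=50
go('mid vert',np.array([590,20,260]),pose(YAW-90,0,YAW))
go('S1hi',sl+[0,0,70],pose(BY,L,BY-90)); go('S1',sl,pose(BY,L,BY-90))
M1=pose(BY,L,BY-90); go('back',sl-90*M1[:,2],M1); go('up',np.array([591,-215,300]),pose(BY,0,BY-90))
M2=pose(BY,L,BY+90); go('S2hi',sl-90*M2[:,2],M2); go('S2',sl,M2); go('S2up',sl+[0,0,90],M2)
go('carry1',np.array([575,-60,300]),pose(BY+90,30,BY+180))
go('Fhi',G+[0,0,100],pose(YAW+90,40,YAW)); go('F',G,pose(YAW+90,40,YAW))
E
```

```text
delta m/deg [0.0799 0.0024 0.1165] [ 0.26 -5.19  0.35]
t 4.0 q [-0.991  0.645  0.547  1.325  0.126  1.666 -0.736] p [574.9 225.3 211.5] F [ 0.8 -0.3  1.4] gap 84.9 0.0
G1 [-0.98  0.84  0.51  1.37  0.1   1.53 -0.81] err 0.0 minmargin 0.42 steps 5 zmin 70
lift [-1.    0.7   0.56  1.27  0.16  1.74 -0.73] err 0.0 minmargin 0.35 steps 5 zmin 70
mid vert [-0.63  0.23  0.62  1.63 -0.14  1.33 -0.25] err 0.0 minmargin 0.35 steps 8 zmin 220
S1hi [ 0.26  0.74  0.56  1.34 -0.93  1.87  0.92] err 0.0 minmargin 0.22 steps 9 zmin 197
S1 [ 0.26  0.82  0.54  1.38 -0.94  1.79  1.  ] err 0.0 minmargin 0.22 steps 4 zmin 127
back [ 0.36  0.85  0.56  1.19 -0.93  1.94  0.95] err 0.0 minmargin 0.15 steps 5 zmin 127
up [-0.36  0.34  0.84  1.48 -0.26  1.44  0.53] err 0.0 minmargin 0.15 steps 9 zmin 185
S2hi [-1.01  0.55  0.93  1.85  0.49  1.1  -0.36] err 0.0 minmargin 0.45 steps 9 zmin 185
S2 [-0.88  0.64  0.91  1.9   0.49  0.91 -0.36] err 0.0 minmargin 0.46 steps 4 zmin 127
S2up [-0.95  0.5   0.98  1.84  0.54  1.06 -0.27] err 0.0 minmargin 0.41 steps 4 zmin 127
carry1 [-0.98 -0.38  0.84  2.03  0.41  0.87  1.32] err 0.0 minmargin 0.0 steps 109 zmin 217
Fhi [-1.12  0.81  0.77  1.32  0.01  1.65  2.49] err 0.0 minmargin 0.0 steps 14 zmin 170
F [-1.1   0.91  0.73  1.37 -0.04  1.51  2.44] err 0.0 minmargin 0.16 steps 4 zmin 70
```

Call:
arm_command:
  increments: "0.04 0.002 0.058 0.3 -5.2 0.4 0.085;0.08 0.002 0.116 0.3 -5.2 0.4 0.085;0.08 0.002 0.116 0.3 -5.2 0.4 0.085;0.08 0.002 0.116 0.3 -5.2 0.4 0.085;0.08 0.002 0.116 0.3 -5.2 0.4 0.085;0.08 0.002 0.116 0.3 -5.2 0.4 0.085"

```text
time: 4.6
tcp_pos: [577.9, 224.5, 73.2]
tcp_rot: [2.075, 1.59, -0.752]
force: [0.2, 0.2, 0.7]
finger_gap: 0.993
grasp_force: 0.0
```

Run:
```python
from kin import *
u=az(YAW); delta(C+30*u,pose(YAW-90,40,YAW))
```

```text
delta m/deg [ 0.0012 -0.0007  0.0027] [ 0.05 -0.03 -0.19]
t 4.6 q [-0.98   0.836  0.514  1.363  0.103  1.531 -0.811] p [577.9 224.5  73.2] F [0.2 0.2 0.7] gap 84.8 0.0
```

Call:
arm_command:
  increments: "0.001 -0.001 0.003 0 0 0 0.085;0.001 -0.001 0.003 0 0 0 0.05;0.001 -0.001 0.003 0 0 0 0.05;0.001 -0.001 0.003 0 0 0 0.05;0.001 -0.001 0.003 0 0 0 0.05;0.001 -0.001 0.003 0 0 0 0.05"
  newtons: 90

```text
time: 5.2
tcp_pos: [575.6, 223.6, 67.7]
tcp_rot: [2.073, 1.591, -0.757]
force: [0.4, 0.9, 6.4]
finger_gap: 0.621
grasp_force: 94.8
```

Run:
```python
from kin import *
u=az(YAW); delta(C+30*u,pose(YAW-90,40,YAW)); print(r.get_state()['moment'])
```

```text
delta m/deg [-0.0013  0.0013 -0.0024] [-0.03  0.16 -0.08]
t 5.2 q [-0.981  0.84   0.512  1.37   0.102  1.525 -0.814] p [575.6 223.6  67.7] F [0.4 0.9 6.4] gap 53.1 94.8
[ 0.2471238   0.11397692 -0.0800788 ]
```

Call:
arm_command:
  increments: "0 0 0 0 0 0 0.05;-0.0026 0 -0.0031 0 0 0 0.05;-0.0052 0 -0.0061 0 0 0 0.05;-0.0077 0 -0.0092 0 0 0 0.05;-0.0103 0 -0.0123 0 0 0 0.05;-0.0154 0 -0.0184 0 0 0 0.05;-0.0206 0 -0.0245 0 0 0 0.05"
  newtons: 115

```text
time: 5.9
tcp_pos: [575.0, 223.1, 99.4]
tcp_rot: [2.073, 1.59, -0.759]
force: [-0.3, 0.4, -2.5]
finger_gap: 0.621
grasp_force: 120.8
```

Run:
```python
from kin import *
st=r.get_state(); show(st); log(st); print(st['moment'])
s=r.snapshot('scene'); W=cloud(s)
M=R.from_rotvec(st['tcp_rot']).as_matrix()
im=s['pixels'][215:335,280:420]; cv2.imwrite('pics/lift.png',cv2.resize(im,None,fx=5,fy=5,interpolation=cv2.INTER_CUBIC)[...,::-1])
```

```text
t 5.9 q [-0.986  0.805  0.523  1.359  0.114  1.569 -0.799] p [575.  223.1  99.4] F [-0.3  0.4 -2.5] gap 53.0 120.8
[ 1.12280626 -0.26668207  0.01461743]
```

View pics/lift.png

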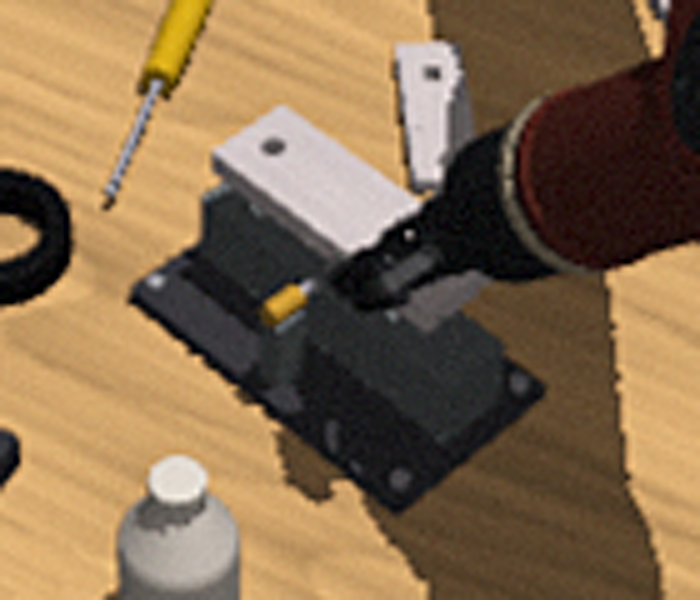

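```bash
cat >> kin.py <<'E'
def inhand(Mnom_x,Mnom_z,off,face=1,cam='wrist',tol=14):
    """measure plate in tool frame: nominal plate x,z axes (tool frame), centre off; face=+1 plain face seen, -1 grooved"""
    st=r.get_state(); s=r.snapshot(cam); W=cloud(s,st).reshape(-1,3); W=W[np.isfinite(W).all(1)]
    M=R.from_rotvec(st['tcp_rot']).as_matrix(); T=(W-np.array(st['tcp_pos']))@M
    x=np.array(Mnom_x,float); z=np.array(Mnom_z,float)*face; c=np.array(off,float)
    for it in range(3):
        y=np.cross(z,x); d=T-c; a,b,h=d@x,d@y,d@z
        m=(abs(a)<84)&(abs(b)<22)&(abs(h-8)<(tol if it==0 else 3))
        Q=T[m]; o=np.median(Q,0); U=np.linalg.svd(Q-Q.mean(0),full_matrices=False)[2]; n=U[2]*np.sign(U[2]@z)
        x=x-n*(x@n); x/=np.linalg.norm(x); z=n; c=c+z*((Q.mean(0)-c)@z-8)
    d=T-c; a,b,h=d@x,d@np.cross(z,x),d@z; m=(abs(h-8)<3)&(abs(b)<22)&(abs(a)<110)
    print('n',m.sum(),'a pct',np.round(np.percentile(a[m],[.5,99.5]),1),'x',np.round(x,4),'z',np.round(z*face,4),'c',np.round(c,1),'rms',np.round(h[m].std(),2))
    return x,z*face,c,a[m]
E
python3 - <<'E'
from kin import *
u=az(YAW); 
st=r.get_state(); M=R.from_rotvec(st['tcp_rot']).as_matrix()
x0=M.T@u; z0=M.T@[0,0,1.]
p=np.array([575.6,223.6,67.7]); c=(M.T@(np.array([567.5,193.3,68])-p)); c[1]=0; x0[1]=0;x0/=np.linalg.norm(x0);z0[1]=0;z0/=np.linalg.norm(z0)
print(np.round(x0,3),np.round(z0,3),np.round(c,1))
inhand(x0,z0,c)
delta(np.array([585,120,250]),pose(YAW-90,0,YAW))
E
```

```text
[ 0.764  0.    -0.645] [-0.645  0.    -0.764] [-24.2   0.   20. ]
n 19764 a pct [-75.   81.1] x [ 0.7726  0.     -0.6348] z [-6.348e-01  4.000e-04 -7.726e-01] c [-24.4   0.   19.7] rms 0.93
delta m/deg [-0.1729  0.0359 -0.0539] [ 1.000e-02  4.013e+01 -1.300e-01]
t 6.0 q [-0.986  0.804  0.523  1.358  0.114  1.568 -0.799] p [575.8 223.4 100.3] F [ 0.4 -1.  -2.2] gap 52.5 120.8
```

Call:
arm_command:
  increments: "-0.0257 0 -0.0306 0 0 0 0.05;-0.15 0.03 -0.06 0 30 0 0.05;-0.173 0.036 -0.054 0 40 0 0.05;-0.173 0.036 -0.054 0 40 0 0.05;-0.173 0.036 -0.054 0 40 0 0.05;-0.173 0.036 -0.054 0 40 0 0.05;-0.173 0.036 -0.054 0 40 0 0.05"

```text
time: 6.7
tcp_pos: [584.7, 115.2, 253.3]
tcp_rot: [2.499, 1.903, 0.0]
force: [-0.2, -0.4, -3.3]
finger_gap: 0.609
grasp_force: 121.3
```

```bash
cat >> kin.py <<'E'
def tool_for(xt,zt,ct,xw,zw,cw):
    yt=np.cross(zt,xt); Mt=np.stack([xt,yt,zt],1); yw=np.cross(zw,xw); Mw=np.stack([xw,yw,zw],1)
    Rm=Mw@Mt.T; U,_,V=np.linalg.svd(Rm); Rm=U@V
    return np.array(cw)-Rm@np.array(ct), Rm
E
python3 - <<'E'
from kin import *
W=np.load('top.npz')['W'].reshape(-1,3); W=W[np.isfinite(W).all(1)]
d=W-B; e1,e2=az(BY),az(BY+90); a,b=d@e1,d@e2
m=(abs(a)<50)&(abs(b)<35)&(W[:,2]<48); print('slot pts',m.sum(),'a',np.percentile(a[m],[1,99]),'b',np.percentile(b[m],[1,99]),'z',np.percentile(W[m,2],[5,50,95]))
top=(abs(W[:,2]-60)<4)&(abs(a)<70)&(abs(b)<60); print('top a',np.percentile(a[top],[.3,99.7]),'b',np.percentile(b[top],[.3,99.7]))
k=top&(abs(a)<25); bb=b[k]; print('inner b edges',bb[bb<0].max(),bb[bb>0].min())
k=top&(abs(b)<8); aa=a[k]; print('inner a edges',aa[aa<0].max(),aa[aa>0].min())
st=r.get_state()
x=np.array([.7726,0,-.6348]);z=np.array([-.6348,0,-.7726]);c=np.array([-24.4,0,19.7])
x,z,c,_=inhand(x,z,c)
p,M=tool_for(x,z,c,np.array([0,0,1.]),az(BY-90),np.array([*B[:2],175]))
delta(p,M,0)
q,e,pa=iktrack(st['joint_positions'],p,M,.15,60); print(np.round(q,2),e,np.minimum(pa-LO,HI-pa).min(),len(pa))
E
```

```text
slot pts 190 a [-27.38376368  30.87257047] b [-15.5076608    1.67041412] z [ 9.55603307 16.61005139 40.40619224]
top a [-61.33996444  58.8359077 ] b [-52.53727168  48.60493368]
inner b edges -12.526500019414495 10.113202764708777
inner a edges -31.92933059931591 30.54858320120651
n 19771 a pct [-74.3  81.3] x [ 7.737e-01  1.000e-04 -6.336e-01] z [-6.336e-01  7.000e-04 -7.737e-01] c [-24.3   0.   19.8] rms 0.97
delta m/deg [-0.3094  0.0911  0.0471] [  7.7   50.52 -16.44]
t 6.75 q [-0.743  0.244  0.56   1.625 -0.129  1.313 -0.428] p [584.3 117.7 252.2] F [ 0.1  0.7 -3.3] gap 52.1 121.3
[ 0.24  0.74  0.58  1.34 -0.94  1.89  0.92] 3.1896688369080834e-06 0.19623328041148214 9
```

Call:
arm_command:
  increments: "-0.309 0.091 0.047 7.7 50.5 -16.4 0.05;-0.309 0.091 0.047 7.7 50.5 -16.4 0.05;-0.309 0.091 0.047 7.7 50.5 -16.4 0.05;-0.309 0.091 0.047 7.7 50.5 -16.4 0.05;-0.309 0.091 0.047 7.7 50.5 -16.4 0.05;-0.309 0.091 0.047 7.7 50.5 -16.4 0.05;-0.309 0.091 0.047 7.7 50.5 -16.4 0.05;-0.309 0.091 0.047 7.7 50.5 -16.4 0.05"

```text
time: 7.55
tcp_pos: [587.7, -210.5, 192.1]
tcp_rot: [-1.658, -1.699, -0.768]
force: [-2.5, -0.6, -5.3]
finger_gap: 0.612
grasp_force: 121.9
```

```bash
sed -i 's/B=np.array(\[591,-205,60.\])/B=np.array([590.2,-206.5,60.])/' h.py
python3 - <<'E'
from kin import *
x=np.array([.7737,0,-.6336]);z=np.array([-.6336,0,-.7737]);c=np.array([-24.3,0,19.8])
st=r.get_state(); s=r.snapshot('wrist'); save(s,'w2.png')
inhand(x,z,c)
for h in (165,120,97):
    p,M=tool_for(x,z,c,np.array([0,0,1.]),az(BY-90),np.array([*B[:2],h])); print(h); delta(p,M,0)
E
```

```text
n 19830 a pct [-75.3  81.2] x [ 0.7746  0.     -0.6325] z [-0.6325  0.0008 -0.7746] c [-24.3   0.   19.8] rms 0.98
165
delta m/deg [-0.0024 -0.0009  0.0004] [-0.47 -0.11 -0.6 ]
t 7.65 q [ 0.267  0.747  0.54   1.335 -0.924  1.881  0.906] p [ 591.1 -205.2  198.5] F [ 1.   0.3 -1.8] gap 52.6 121.9
120
delta m/deg [-0.0373 -0.0003  0.0289] [-0.47 -0.11 -0.6 ]
t 7.65 q [ 0.267  0.747  0.54   1.335 -0.924  1.881  0.906] p [ 591.1 -205.2  198.5] F [ 1.   0.3 -1.8] gap 52.6 121.9
97
delta m/deg [-0.0551  0.      0.0434] [-0.47 -0.11 -0.6 ]
t 7.65 q [ 0.267  0.747  0.54   1.335 -0.924  1.881  0.906] p [ 591.1 -205.2  198.5] F [ 1.   0.3 -1.8] gap 52.6 121.9
```

View pics/w2.png

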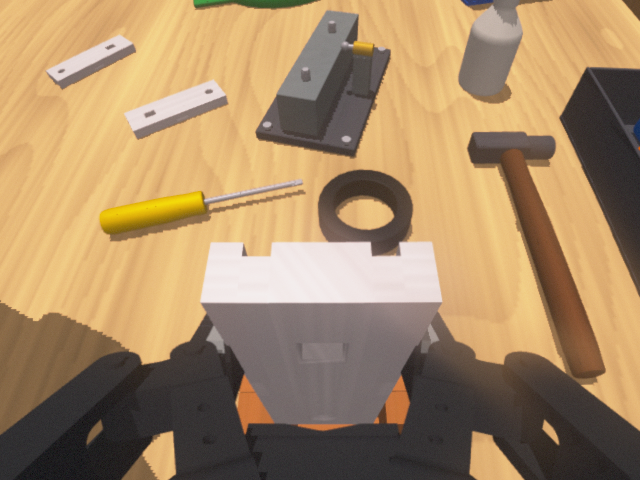

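Call:
arm_command:
  increments: "-0.0024 -0.0009 0.0004 -0.5 -0.1 -0.6 0.05;-0.0024 -0.0009 0.0004 -0.5 -0.1 -0.6 0.05;-0.01 -0.001 0.0066 -0.5 -0.1 -0.6 0.05;-0.018 -0.001 0.0132 -0.5 -0.1 -0.6 0.05;-0.025 -0.0005 0.0189 -0.5 -0.1 -0.6 0.05;-0.0315 -0.0005 0.0242 -0.5 -0.1 -0.6 0.05;-0.0373 -0.0003 0.0289 -0.5 -0.1 -0.6 0.05;-0.0373 -0.0003 0.0289 -0.5 -0.1 -0.6 0.05"

```text
time: 8.45
tcp_pos: [592.0, -203.1, 156.7]
tcp_rot: [-1.65, -1.733, -0.793]
force: [-0.8, -0.5, -3.0]
finger_gap: 0.613
grasp_force: 121.7
```

Run:
```python
from kin import *
x=np.array([.7737,0,-.6336]);z=np.array([-.6336,0,-.7737]);c=np.array([-24.3,0,19.8])
for h in (97,94.5):
    p,M=tool_for(x,z,c,np.array([0,0,1.]),az(BY-90),np.array([*B[:2],h])); print(h); delta(p,M,0)
```

```text
97
delta m/deg [-0.024  -0.0023  0.0155] [0.34 0.04 0.59]
t 8.45 q [ 0.269  0.779  0.529  1.374 -0.934  1.82   0.972] p [ 592.  -203.1  156.7] F [-0.8 -0.5 -3. ] gap 52.4 121.7
94.5
delta m/deg [-0.0259 -0.0023  0.0171] [0.34 0.04 0.59]
t 8.45 q [ 0.269  0.779  0.529  1.374 -0.934  1.82   0.972] p [ 592.  -203.1  156.7] F [-0.8 -0.5 -3. ] gap 52.4 121.7
```

Call:
arm_command:
  increments: "-0.003 -0.0023 -0.002 0.3 0 0.6 0.05;-0.006 -0.0023 0.001 0.3 0 0.6 0.05;-0.012 -0.0023 0.0058 0.3 0 0.6 0.05;-0.018 -0.0023 0.0107 0.3 0 0.6 0.05;-0.021 -0.0023 0.0131 0.3 0 0.6 0.05;-0.0235 -0.0023 0.0151 0.3 0 0.6 0.05;-0.0235 -0.0023 0.0151 0.3 0 0.6 0.05"

```text
time: 9.15
tcp_pos: [590.5, -206.7, 130.0]
tcp_rot: [-1.654, -1.725, -0.784]
force: [0.4, 0.4, -3.3]
finger_gap: 0.616
grasp_force: 121.8
```

Run:
```python
from kin import *
x=np.array([.7737,0,-.6336]);z=np.array([-.6336,0,-.7737]);c=np.array([-24.3,0,19.8])
for h in (97,94):
    p,M=tool_for(x,z,c,np.array([0,0,1.]),az(BY-90),np.array([*B[:2],h])); print(h); delta(p,M,0)
st=r.get_state(); M=R.from_rotvec(st['tcp_rot']).as_matrix(); print('c',st['tcp_pos']+M@c,'x',M@x)
```

```text
97
delta m/deg [-0.0012 -0.0003  0.0013] [0.08 0.05 0.06]
t 9.15 q [ 0.276  0.813  0.524  1.38  -0.936  1.799  0.992] p [ 590.5 -206.7  130. ] F [ 0.4  0.4 -3.3] gap 52.6 121.8
94
delta m/deg [-0.0035 -0.0003  0.0032] [0.08 0.05 0.06]
t 9.15 q [ 0.276  0.813  0.524  1.38  -0.936  1.799  0.992] p [ 590.5 -206.7  130. ] F [ 0.4  0.4 -3.3] gap 52.6 121.8
c [ 590.56568193 -206.76063989   98.69616683] x [-1.68828487e-03  8.23343789e-04  1.00002856e+00]
```

Call:
arm_command:
  increments: "-0.0012 -0.0003 0.001 0 0 0 0.05;-0.002 -0.0003 0.0018 0 0 0 0.05;-0.0028 -0.0003 0.0025 0 0 0 0.05;-0.0035 -0.0003 0.0032 0 0 0 0.05;-0.0035 -0.0003 0.0032 0 0 0 0.05"

```text
time: 9.65
tcp_pos: [590.4, -206.6, 126.9]
tcp_rot: [-1.654, -1.726, -0.786]
force: [-0.6, 0.2, 4.5]
finger_gap: 0.615
grasp_force: 122.4
```

Run:
```python
from kin import *
c=np.array([-24.3,0,19.8]);x=np.array([.7737,0,-.6336])
st=r.get_state(); M=R.from_rotvec(st['tcp_rot']).as_matrix(); show(st); print('c',st['tcp_pos']+M@c,'x',M@x)
```

```text
t 9.65 q [ 0.276  0.816  0.524  1.382 -0.937  1.795  0.997] p [ 590.4 -206.6  126.9] F [-0.6  0.2  4.5] gap 52.5 122.4
c [ 590.51910427 -206.74047361   95.54302025] x [-3.20489766e-03  7.18342416e-04  1.00002493e+00]
```

Call:
arm_command:
  increments: "0 0 0 0 0 0 0.085;0 0 0 0 0 0 0.085;0 0 0 0 0 0 0.085;0 0 -0.02 0 0 0 0.085;0 0 -0.06 0 0 0 0.085;0 0 -0.11 0 0 0 0.085;0 0 -0.11 0 0 0 0.085;0 0 -0.11 0 0 0 0.085"

```text
time: 10.45
tcp_pos: [593.5, -292.8, 195.8]
tcp_rot: [-1.656, -1.726, -0.785]
force: [0.3, 0.6, -0.1]
finger_gap: 0.993
grasp_force: 0.0
```

Run:
```python
from kin import *
st=r.get_state(); show(st)
W=cloud(r.snapshot('wrist'),st).reshape(-1,3); W=W[np.isfinite(W).all(1)]
d=W-B; e1,e2=az(BY),az(BY+90); a,b=d@e1,d@e2
m=(abs(a)<20)&(abs(b)<30)&(W[:,2]>80)&(W[:,2]<168); P=W[m]; n=np.linalg.svd(P-P.mean(0),full_matrices=False)[2][2]; n*=np.sign(n[1])*-1
print(m.sum(),'normal in block',n@e1,n@e2,n[2],'lean',np.degrees(np.arcsin(n[2])),'mean',P.mean(0))
mm=(abs(a)<40)&(abs(b)<30)&(W[:,2]>70)&(abs((W-P.mean(0))@n)<4); print('zmax',np.percentile(W[mm,2],99.5),'a rng',np.percentile(a[mm],[.5,99.5]))
q=st['joint_positions']
for nm,g,Mx in (('up',[591,-225,300],pose(BY,0,BY-90)),('S2hi',np.array([*B[:2],125])-100*pose(BY,50,BY+90)[:,2],pose(BY,50,BY+90))):
    Q,e,pa=iktrack(q,tcp(g,Mx),Mx); print(nm,np.round(Q,2),e,np.minimum(pa-LO,HI-pa).min(),len(pa)); q=Q
delta([591,-225,300],pose(BY,0,BY-90))
```

```text
t 10.45 q [ 0.397  0.861  0.545  1.145 -0.933  1.975  0.94 ] p [ 593.5 -292.8  195.8] F [ 0.3  0.6 -0.1] gap 84.8 0.0
5581 normal in block 0.0018468980829039927 -0.9999654691767658 -0.008102433064317021 lean -0.4642402979849397 mean [ 590.57189435 -215.37621384  130.05405756]
zmax 176.15282473363175 a rng [-24.21754844  29.26526149]
up [-0.33  0.35  0.83  1.47 -0.26  1.44  0.54] 5.67778080533301e-08 0.11501912371976153 9
S2hi [-1.01  0.53  0.9   1.84  0.51  1.13 -0.38] 5.521770445442666e-09 0.47142921404593463 9
delta m/deg [ 0.1255  0.0003 -0.0171] [ 1.400e-01 -5.064e+01  1.000e-02]
t 10.5 q [ 0.396  0.861  0.544  1.147 -0.933  1.975  0.94 ] p [ 593.7 -291.3  195.1] F [-0.   0.7 -0.3] gap 84.9 0.0
```

Call:
arm_command:
  increments: "0.125 0 -0.017 0 -50.6 0 0.085;0.125 0 -0.017 0 -50.6 0 0.085;0.125 0 -0.017 0 -50.6 0 0.085;0.125 0 -0.017 0 -50.6 0 0.085;0.125 0 -0.017 0 -50.6 0 0.085;0.125 0 -0.017 0 -50.6 0 0.085;0.125 0 -0.017 0 -50.6 0 0.085"

```text
time: 11.2
tcp_pos: [592.7, -217.6, 302.4]
tcp_rot: [2.16, 2.279, 0.004]
force: [-0.0, 2.1, -1.0]
finger_gap: 0.996
grasp_force: 0.0
```

Run:
```python
from kin import *
st=r.get_state(); M=pose(BY,50,BY+90); delta(np.array([*B[:2],125])-100*M[:,2],M)
```

```text
delta m/deg [ 0.09   -0.0012  0.1112] [  0.45 -50.03   0.57]
t 11.2 q [-0.328  0.337  0.8    1.472 -0.244  1.432  0.531] p [ 592.7 -217.6  302.4] F [-0.   2.1 -1. ] gap 85.1 0.0
```

Call:
arm_command:
  increments: "0.09 -0.001 0.111 0.4 -50 0.6 0.085;0.09 -0.001 0.111 0.4 -50 0.6 0.085;0.09 -0.001 0.111 0.4 -50 0.6 0.085;0.09 -0.001 0.111 0.4 -50 0.6 0.085;0.09 -0.001 0.111 0.4 -50 0.6 0.085;0.09 -0.001 0.111 0.4 -50 0.6 0.085;0.09 -0.001 0.111 0.4 -50 0.6 0.085"

```text
time: 11.9
tcp_pos: [585.0, -131.5, 187.9]
tcp_rot: [1.664, 1.73, -0.79]
force: [-0.4, 0.7, -0.8]
finger_gap: 0.995
grasp_force: 0.0
```

Run:
```python
from kin import *
st=r.get_state(); M=pose(BY,50,BY+90); S=np.array([590.5,-206.7,125])
delta(S,M)
q0=st['joint_positions']
q0,_,_=iktrack(q0,tcp(S,M),M); q1,_,_=iktrack(q0,tcp(S+[0,0,80],M),M); print(np.round(q1,2))
G=C+30*az(YAW)+[0,0,90]; MF=pose(YAW+90,40,YAW)
# carry: keep tool dir ~ same, roll by +180 about z in n steps, moving
for mid in ([580,-60,260],[600,-60,240],[620,-60,240],[600,0,260],[640,-40,230],[560,-100,250]):
  for l in (35,45):
    q=q1; out=[]
    for f in (0.33,.66):
        Ma=pose((BY+YAW-90)/2,l,(BY+YAW+90)/2)@Rz(np.pi*f); 
        pm=np.array(S+[0,0,80])*(1-f)+G*f if 0 else np.array(mid)+ (f-.5)*np.array([0,100,0])
        q,e,pa=iktrack(q,tcp(pm,Ma),Ma); out.append((round(e,3),round(np.minimum(pa-LO,HI-pa).min(),2),len(pa)))
    q,e,pa=iktrack(q,tcp(G,MF),MF); out.append((round(e,3),round(np.minimum(pa-LO,HI-pa).min(),2),len(pa)))
    q,e,pa=iktrack(q,tcp(G-[0,0,90],MF),MF); out.append((round(e,3),round(np.minimum(pa-LO,HI-pa).min(),2),len(pa)))
    print(mid,l,out,np.round(q,2))
```

```text
delta m/deg [0.0002 0.0034 0.0951] [-0.64  0.25  0.12]
t 11.9 q [-1.008  0.542  0.913  1.842  0.502  1.123 -0.367] p [ 585.  -131.5  187.9] F [-0.4  0.7 -0.8] gap 84.9 0.0
[-0.93  0.5   0.96  1.85  0.55  1.05 -0.29]
[580, -60, 260] 35 [(np.float64(0.0), np.float64(0.23), 10), (np.float64(0.0), np.float64(0.0), 33), (np.float64(0.835), np.float64(0.0), 61), (np.float64(0.802), np.float64(0.0), 61)] [-1.38  1.54  1.39  1.47 -0.92  1.78 -2.65]
[580, -60, 260] 45 [(np.float64(0.0), np.float64(0.22), 10), (np.float64(0.0), np.float64(0.0), 37), (np.float64(0.835), np.float64(0.0), 61), (np.float64(0.802), np.float64(0.0), 61)] [-1.38  1.54  1.39  1.47 -0.92  1.78 -2.65]
[600, -60, 240] 35 [(np.float64(0.0), np.float64(0.27), 10), (np.float64(0.0), np.float64(0.03), 9), (np.float64(0.835), np.float64(0.0), 61), (np.float64(0.802), np.float64(0.0), 61)] [-1.38  1.54  1.39  1.47 -0.92  1.78 -2.65]
[600, -60, 240] 45 [(np.float64(0.0), np.float64(0.25), 10), (np.float64(0.0), np.float64(0.02), 9), (np.float64(0.835), np.float64(0.0), 61), (np.float64(0.802), np.float64(0.0), 61)] [-1.38  1.54
[... 1158 characters left out ...]
  1.78 -2.65]
[640, -40, 230] 45 [(np.float64(0.0), np.float64(0.3), 10), (np.float64(0.0), np.float64(0.06), 9), (np.float64(0.835), np.float64(0.0), 61), (np.float64(0.802), np.float64(0.0), 61)] [-1.38  1.54  1.39  1.47 -0.92  1.78 -2.65]
[560, -100, 250] 35 [(np.float64(0.0), np.float64(0.2), 10), (np.float64(0.0), np.float64(0.0), 41), (np.float64(0.835), np.float64(0.0), 61), (np.float64(0.802), np.float64(0.0), 61)] [-1.38  1.54  1.39  1.47 -0.92  1.78 -2.65]
[560, -100, 250] 45 [(np.float64(0.0), np.float64(0.18), 10), (np.float64(0.0), np.float64(0.0), 44), (np.float64(0.835), np.float64(0.0), 61), (np.float64(0.802), np.float64(0.0), 61)] [-1.38  1.54  1.39  1.47 -0.92  1.78 -2.65]
```

Call:
arm_command:
  increments: "0 0.0034 0.02 -0.6 0.2 0.1 0.085;0 0.0034 0.05 -0.6 0.2 0.1 0.085;0 0.0034 0.08 -0.6 0.2 0.1 0.085;0 0.0034 0.095 -0.6 0.2 0.1 0.085;0 0.0034 0.095 -0.6 0.2 0.1 0.085;0 0.0034 0.095 -0.6 0.2 0.1 0.085"

```text
time: 12.5
tcp_pos: [591.2, -209.4, 131.5]
tcp_rot: [1.676, 1.724, -0.766]
force: [-0.1, 0.3, 0.6]
finger_gap: 0.995
grasp_force: 0.0
```

Run:
```python
from kin import *
st=r.get_state(); M=pose(BY,50,BY+90); S=np.array([590.5,-206.7,125])
delta(S,M)
q0=st['joint_positions']
q1,_,_=iktrack(q0,tcp(S+[0,0,85],M),M); print(np.round(q1,2))
G=C+30*az(YAW)+[0,0,90]; MF=pose(YAW+90,40,YAW)
for mid in ([580,-60,260],[600,-60,240],[600,0,260],[640,-40,230],[560,-100,250],[580,60,250]):
  for l in (15,30,45):
    q=q1; out=[]
    for f in (0.33,.66):
        Ma=pose((BY+YAW-90)/2,l,(BY+YAW+90)/2)@Rz(-np.pi*f); 
        pm=np.array(mid)+ (f-.5)*np.array([0,100,0])
        q,e,pa=iktrack(q,tcp(pm,Ma),Ma); out.append((round(e,3),round(np.minimum(pa-LO,HI-pa).min(),2),len(pa)))
    for g in (G,G-[0,0,90]):
        q,e,pa=iktrack(q,tcp(g,MF),MF); out.append((round(e,3),round(np.minimum(pa-LO,HI-pa).min(),2),len(pa)))
    print(mid,l,*[tuple(float(v) for v in o) for o in out],np.round(q,2))
```

```text
delta m/deg [ 0.0067 -0.0007 -0.0008] [-0.08 -0.36 -0.73]
t 12.5 q [-0.864  0.619  0.899  1.894  0.506  0.918 -0.362] p [ 591.2 -209.4  131.5] F [-0.1  0.3  0.6] gap 85.0 0.0
[-0.93  0.49  0.96  1.85  0.55  1.05 -0.29]
[580, -60, 260] 15 (0.0, 0.43, 10.0) (0.0, 0.61, 9.0) (0.0, 0.37, 9.0) (0.0, 0.37, 4.0) [-0.85  0.8   0.29  1.36  0.24  1.55  2.23]
[580, -60, 260] 30 (0.0, 0.43, 9.0) (0.0, 0.67, 9.0) (0.0, 0.39, 9.0) (0.0, 0.39, 4.0) [-0.82  0.79  0.25  1.36  0.26  1.56  2.21]
[580, -60, 260] 45 (0.0, 0.43, 9.0) (0.0, 0.59, 9.0) (0.0, 0.4, 9.0) (0.0, 0.4, 4.0) [-0.8   0.79  0.22  1.35  0.28  1.57  2.2 ]
[600, -60, 240] 15 (0.0, 0.43, 10.0) (0.0, 0.67, 9.0) (0.0, 0.39, 9.0) (0.0, 0.39, 4.0) [-0.81  0.79  0.24  1.36  0.27  1.56  2.21]
[600, -60, 240] 30 (0.0, 0.43, 9.0) (0.0, 0.7, 9.0) (0.0, 0.4, 9.0) (0.0, 0.4, 4.0) [-0.79  0.79  0.21  1.35  0.28  1.57  2.2 ]
[600, -60, 240] 45 (0.0, 0.43, 9.0) (0.0, 0.61, 9.0) (0.0, 0.39, 9.0) (0.0, 0.39, 4.0) [-0.78  0.78  0.18  1.35  0.3   1.57  2.19]
[600, 0, 260] 15 (0.0, 0.43, 10.0) (0.0, 0.67, 9.0) (0.0, 0.38, 9.0) (0.0, 0.38, 4.0) [-0.83  0.79
[... 767 characters left out ...]
.0) [-0.86  0.8   0.32  1.36  0.22  1.55  2.24]
[560, -100, 250] 30 (0.0, 0.43, 9.0) (0.0, 0.63, 9.0) (0.0, 0.38, 9.0) (0.0, 0.38, 4.0) [-0.83  0.79  0.27  1.36  0.25  1.56  2.22]
[560, -100, 250] 45 (0.0, 0.43, 9.0) (0.0, 0.64, 9.0) (0.0, 0.39, 9.0) (0.0, 0.39, 4.0) [-0.81  0.79  0.24  1.36  0.27  1.56  2.21]
[580, 60, 250] 15 (0.0, 0.43, 10.0) (0.0, 0.66, 9.0) (0.0, 0.38, 9.0) (0.0, 0.38, 4.0) [-0.84  0.79  0.28  1.36  0.24  1.56  2.23]
[580, 60, 250] 30 (0.0, 0.43, 9.0) (0.0, 0.59, 9.0) (0.0, 0.4, 9.0) (0.0, 0.4, 4.0) [-0.8   0.79  0.23  1.35  0.28  1.56  2.2 ]
[580, 60, 250] 45 (0.0, 0.43, 9.0) (0.0, 0.47, 9.0) (0.0, 0.39, 9.0) (0.0, 0.39, 4.0) [-0.78  0.78  0.18  1.35  0.3   1.57  2.18]
```

Call:
arm_command:
  increments: "0.0065 -0.0007 -0.001 -0.1 -0.4 -0.7 0.085;0.0065 -0.0007 -0.001 -0.1 -0.4 -0.7 0.085;0.0065 -0.0007 -0.001 -0.1 -0.4 -0.7 0.085"

```text
time: 12.8
tcp_pos: [591.4, -202.0, 126.7]
tcp_rot: [1.654, 1.734, -0.774]
force: [0.5, 0.7, -0.3]
finger_gap: 0.995
grasp_force: 0.0
```

Run:
```python
from kin import *
M=pose(BY,50,BY+90); S=np.array([590.5,-206.7,125])
delta(S,M)
```

```text
delta m/deg [-0.0017 -0.0011  0.0017] [0.24 0.15 0.17]
t 12.8 q [-0.877  0.629  0.894  1.899  0.511  0.916 -0.369] p [ 591.4 -202.   126.7] F [ 0.5  0.7 -0.3] gap 85.0 0.0
```

Call:
arm_command:
  increments: "-0.001 -0.001 0.001 0.2 0.1 0.2 0.05;-0.001 -0.001 0.001 0.2 0.1 0.2 0.05;-0.001 -0.001 0.001 0.2 0.1 0.2 0.05;-0.001 -0.001 0.001 0.2 0.1 0.2 0.05;-0.001 -0.001 0.001 0.2 0.1 0.2 0.05;-0.001 -0.001 0.001 0.2 0.1 0.2 0.05;-0.001 -0.001 0.001 0.2 0.1 0.2 0.05"
  newtons: 110

```text
time: 13.5
tcp_pos: [590.3, -204.7, 127.4]
tcp_rot: [1.661, 1.729, -0.775]
force: [-0.7, 1.9, 5.4]
finger_gap: 0.61
grasp_force: 113.5
```

Run:
```python
from kin import *
st=r.get_state(); show(st); M=R.from_rotvec(st['tcp_rot']).as_matrix(); S=np.array([590.5,-206.7,95.3])
x=M.T@[0,0,1.]; z=M.T@az(BY-90); c=M.T@(S-st['tcp_pos']); print(np.round(x,3),np.round(z,3),np.round(c,1))
x,z,c,_=inhand(x,z,c,-1); print('plate centre w',st['tcp_pos']+M@c,'x',M@x)
print('up20 tool',np.round(M.T@[0,0,.02],4), 'up85',np.round(M.T@[0,0,.085],4))
```

```text
t 13.5 q [-0.873  0.628  0.895  1.899  0.509  0.917 -0.369] p [ 590.3 -204.7  127.4] F [-0.7  1.9  5.4] gap 52.1 113.5
[-0.767  0.001 -0.641] [-0.641  0.001  0.767] [23.3  0.  22.1]
n 25819 a pct [-38.   58.5] x [-0.7809  0.0008 -0.6246] z [-0.6245 -0.0203  0.7807] c [22.8  0.  22.8] rms 1.23
plate centre w [ 590.52046075 -207.51914052   95.26482214] x [ 5.76842431e-04 -2.14286047e-02  9.99770215e-01]
up20 tool [-0.0153  0.     -0.0128] up85 [-0.0652  0.0001 -0.0545]
```

Call:
arm_command:
  increments: "-0.0077 0 -0.0064 0 0 0 0.05;-0.0153 0 -0.0128 0 0 0 0.05;-0.03 0 -0.025 0 0 0 0.05;-0.05 0 -0.042 0 0 0 0.05;-0.0652 0 -0.0545 0 0 0 0.05;-0.0652 0 -0.0545 0 0 0 0.05"

```text
time: 14.15
tcp_pos: [590.7, -205.2, 214.4]
tcp_rot: [1.664, 1.727, -0.771]
force: [-0.4, -0.2, -3.2]
finger_gap: 0.611
grasp_force: 115.3
```

Run:
```python
from kin import *
st=r.get_state()
x=np.array([-.774,0,-.633]);z=np.array([-.633,0,.774]);c=np.array([23,0,22.4])
inhand(x,z,c,-1)
Ma=pose((BY+YAW-90)/2,30,(BY+YAW+90)/2)@Rz(-np.pi*.33); delta(np.array([580,-77,260]),Ma)
s=r.snapshot('wrist'); 
for n in ['hole_a','catch_nose','pin_a','plate_center']:
    o=r.tip_of(n,'wrist'); print(n,[(round(d['conf'],2),np.round(cam2w(s,d['position'],st),1).tolist()) for d in o if d['conf']>.25])
```

```text
n 33327 a pct [-78.5  58.5] x [-7.70e-01  1.00e-04 -6.38e-01] z [-0.6376 -0.037   0.7695] c [22.4 -0.  23.1] rms 1.33
delta m/deg [ 0.0449 -0.0047 -0.1313] [ -5.14  20.84 -52.26]
t 14.2 q [-0.931  0.492  0.96   1.851  0.553  1.054 -0.288] p [ 590.2 -204.7  212.6] F [-0.1 -0.2 -2.9] gap 52.0 115.3
hole_a [(0.57, [590.5, -204.9, 118.6])]
catch_nose []
pin_a []
plate_center [(0.58, [591.9, -208.2, 183.3]), (0.33, [594.1, -209.0, 63.9])]
```

Call:
arm_command:
  increments: "0.045 -0.005 -0.131 -5.1 20.8 -52.3 0.05;0.045 -0.005 -0.131 -5.1 20.8 -52.3 0.05;0.045 -0.005 -0.131 -5.1 20.8 -52.3 0.05;0.045 -0.005 -0.131 -5.1 20.8 -52.3 0.05;0.045 -0.005 -0.131 -5.1 20.8 -52.3 0.05;0.045 -0.005 -0.131 -5.1 20.8 -52.3 0.05;0.045 -0.005 -0.131 -5.1 20.8 -52.3 0.05;0.045 -0.005 -0.131 -5.1 20.8 -52.3 0.05"

```text
time: 15.25
tcp_pos: [579.7, -77.1, 261.2]
tcp_rot: [0.928, 2.784, -0.775]
force: [0.1, -0.1, -2.7]
finger_gap: 0.613
grasp_force: 117.2
```

Run:
```python
from kin import *
Ma=pose((BY+YAW-90)/2,30,(BY+YAW+90)/2)@Rz(-np.pi*.66); delta(np.array([580,-44,260]),Ma)
```

```text
delta m/deg [ 0.0176  0.0233 -0.0185] [ -0.22  -0.21 -59.35]
t 15.25 q [-0.821  0.321  0.736  1.657  0.307  1.371  0.749] p [579.7 -77.1 261.2] F [ 0.1 -0.1 -2.7] gap 52.4 117.2
```

Call:
arm_command:
  increments: "0.018 0.023 -0.018 0 0 -59 0.05;0.018 0.023 -0.018 0 0 -59 0.05;0.018 0.023 -0.018 0 0 -59 0.05;0.018 0.023 -0.018 0 0 -59 0.05;0.018 0.023 -0.018 0 0 -59 0.05;0.018 0.023 -0.018 0 0 -59 0.05;0.018 0.023 -0.018 0 0 -59 0.05;0.018 0.023 -0.018 0 0 -59 0.05"

```text
time: 16.05
tcp_pos: [579.4, -41.1, 261.6]
tcp_rot: [0.557, -2.835, 0.744]
force: [-0.1, 1.1, -3.5]
finger_gap: 0.614
grasp_force: 117.3
```

Run:
```python
from kin import *
G=C+30*az(YAW)+[0,0,110]; MF=pose(YAW+90,40,YAW); delta(G,MF)
q,e,pa=iktrack(r.get_state()['joint_positions'],tcp(G,MF),MF); print(e,np.minimum(pa-LO,HI-pa).min(),len(pa))
```

```text
delta m/deg [-0.1006  0.2507 -0.0623] [  0.82  11.25 -54.19]
t 16.05 q [-0.739  0.306  0.56   1.636  0.346  1.419  1.689] p [579.4 -41.1 261.6] F [-0.1  1.1 -3.5] gap 52.4 117.3
3.2848998972774113e-07 0.3702191474669214 9
```

Call:
arm_command:
  increments: "-0.1 0.251 -0.062 0.8 11.2 -54.2 0.05;-0.1 0.251 -0.062 0.8 11.2 -54.2 0.05;-0.1 0.251 -0.062 0.8 11.2 -54.2 0.05;-0.1 0.251 -0.062 0.8 11.2 -54.2 0.05;-0.1 0.251 -0.062 0.8 11.2 -54.2 0.05;-0.1 0.251 -0.062 0.8 11.2 -54.2 0.05;-0.1 0.251 -0.062 0.8 11.2 -54.2 0.05;-0.1 0.251 -0.062 0.8 11.2 -54.2 0.05"

```text
time: 16.85
tcp_pos: [576.2, 225.1, 179.2]
tcp_rot: [1.542, -2.008, 0.564]
force: [0.1, -0.6, -2.7]
finger_gap: 0.615
grasp_force: 117.3
```

Run:
```python
from kin import *
st=r.get_state(); show(st)
x=np.array([-.77,0,-.638]);z=np.array([-.638,0,.77]);c=np.array([22.7,0,22.8])
x,z,c,a=inhand(x,z,c,-1); print('x rng',np.percentile(a,[.1,1,99,99.9]))
s=r.snapshot('wrist'); save(s,'w3.png')
M=R.from_rotvec(st['tcp_rot']).as_matrix(); print('plate c w',st['tcp_pos']+M@c,'x',M@x,'z',M@z)
for cam in ('wrist','top','scene'):
    if cam!='wrist': s=r.snapshot(cam)
    for n in ['hole_a','pin_a']:
        o=r.tip_of(n,cam); print(cam,n,[(round(d['conf'],2),np.round(cam2w(s,d['position'],st),1).tolist()) for d in o if d['conf']>.25])
```

```text
t 16.85 q [-0.837  0.685  0.279  1.295  0.278  1.714  2.274] p [576.2 225.1 179.2] F [ 0.1 -0.6 -2.7] gap 52.6 117.3
n 32384 a pct [-78.6  58.2] x [-0.7697  0.     -0.6383] z [-0.6383  0.0084  0.7697] c [22.6 -0.  22.9] rms 1.29
x rng [-79.57641261 -77.37752462  57.41855677  58.96676737]
plate c w [567.93129213 194.17363964 176.09772837] x [ 0.25743026  0.9662778  -0.00607301] z [-0.0077877  -0.00420995 -0.99996081]
wrist hole_a [(0.92, [426.7, 179.2, 7.3]), (0.68, [552.6, 139.0, 177.8]), (0.64, [360.2, 135.9, 5.2])]
wrist pin_a [(0.6, [580.9, 235.9, 57.3]), (0.49, [758.2, -258.2, -1.9])]
top hole_a [(0.91, [581.0, 234.3, 180.4]), (0.78, [421.9, 178.1, 7.0]), (0.73, [551.7, 129.6, 174.7]), (0.39, [201.5, 231.3, 3.7])]
top pin_a [(0.89, [579.0, 236.1, 57.0]), (0.65, [567.6, 194.2, -2.7]), (0.61, [554.4, 136.6, 56.8])]
scene hole_a [(0.92, [556.4, 132.3, 179.5]), (0.6, [580.1, 236.3, 179.4]), (0.55, [363.0, 137.8, 7.7])]
scene pin_a [(0.79, [581.5, 238.6, 60.7]), (0.71, [553.8, 138.9, 60.2])]
```

View pics/w3.png

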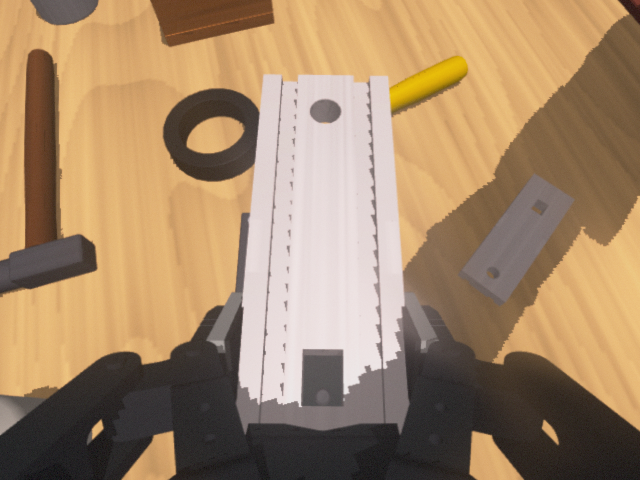

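```bash
cat > tgt.py <<'E'
from kin import *
xt=np.array([-.7697,0,-.6383]);zt=np.array([-.6383,0,.7697]);ct=np.array([22.6,0,22.9])
def to(c,yaw=75.1):
    p,M=tool_for(xt,zt,ct,az(yaw),np.array([0,0,-1.]),np.array(c)); delta(p,M,0)
def now():
    st=r.get_state(); M=R.from_rotvec(st['tcp_rot']).as_matrix(); c=st['tcp_pos']+M@ct; x=M@xt
    print('plate c',np.round(c,1),'yaw',round(np.degrees(np.arctan2(x[1],x[0])),2),'pitch',round(np.degrees(x[2]),2),'roll',np.round(np.degrees((M@zt)[:2]),2),'F',np.round(st['force'],1),'Mo',np.round(st['moment'],2),'t',st['time'])
E
python3 -c "
from tgt import *
now(); to([567.5,193.3,100]); to([567.5,193.3,85])"
```

```text
plate c [568.5 192.5 178.4] yaw 75.04 pitch -0.17 roll [ 0.01 -0.18] F [-0.2 -0.3 -3.2] Mo [ 1.11 -0.3  -0.  ] t 17.35
delta m/deg [-0.0505  0.0012  0.0598] [-0.   -0.17 -0.08]
t 17.35 q [-0.835  0.681  0.28   1.296  0.277  1.714  2.278] p [576.7 223.4 181.5] F [-0.2 -0.3 -3.2] gap 52.2 117.3
delta m/deg [-0.0602  0.0013  0.0713] [-0.   -0.17 -0.08]
t 17.35 q [-0.835  0.681  0.28   1.296  0.277  1.714  2.278] p [576.7 223.4 181.5] F [-0.2 -0.3 -3.2] gap 52.2 117.3
```

Call:
arm_command:
  increments: "-0.025 0.001 0.03 0 -0.2 0 0.05;-0.0505 0.001 0.06 0 -0.2 0 0.05;-0.06 0.001 0.071 0 -0.2 0 0.05;-0.06 0.001 0.071 0 -0.2 0 0.05;-0.06 0.001 0.071 0 -0.2 0 0.05;-0.06 0.001 0.071 0 -0.2 0 0.05"

```text
time: 17.95
tcp_pos: [577.0, 224.9, 90.3]
tcp_rot: [1.546, -2.014, 0.559]
force: [0.9, 0.0, -2.3]
finger_gap: 0.614
grasp_force: 117.2
```

Run:
```python
from tgt import *
now(); st=r.get_state()
u,v=az(75.1),az(-14.9); C0=np.array([567.5,193.3,68])
def ends(W,z):
    P=W.reshape(-1,3);P=P[np.isfinite(P).all(1)];d=P-C0;a,b=d@u,d@v
    m=(abs(d[:,2]-z)<5)&(abs(b)<20)&(a<-20)&(a>-100); e=[]
    for x in np.arange(-18,19,3):
        k=m&(abs(b-x)<1.5)
        if k.sum()>5:e.append(a[k].min())
    k=m&(a<-30)&(a>-75); mm=(abs(d[:,2]-z)<5)&(a<-30)&(a>-75)&(abs(b)<40); lo=[];hi=[]
    for x in np.arange(-72,-30,3):
        kk=mm&(abs(a-x)<1.5)
        if kk.sum()>5: lo.append(b[kk].min());hi.append(b[kk].max())
    return 'end',np.round(np.median(e),1),'lo/hi',np.round([np.median(lo),np.median(hi)],1),'z',np.round(np.median(d[k,2]),1)
for c in('top','scene'):
    s=r.snapshot(c); print(c,'orig',*ends(np.load(c+'.npz')['W'],8)); print(c,'now',*ends(cloud(s),25))
    for n in ['hole_a']:
        o=r.tip_of(n,c); print(c,n,[(round(d['conf'],2),np.round(cam2w(s,d['position'],st),1).tolist()) for d in o if d['conf']>.25])
st=r.get_state(); s=r.snapshot('wrist'); np.savez('w4.npz',W=cloud(s,st)); im=s['pixels']; save(s,'w4.png')
```

```text
plate c [568.7 193.9  87.1] yaw 75.08 pitch 0.12 roll [0.17 0.08] F [ 0.9  0.  -2.3] Mo [ 1.09 -0.32 -0.01] t 17.95
top orig end -79.0 lo/hi [-26.9  24.6] z 7.8
top now end -78.3 lo/hi [-28.4  23.8] z 25.4
top hole_a [(0.97, [552.6, 133.4, 85.5]), (0.95, [579.6, 237.7, 86.4]), (0.94, [356.5, 132.5, 6.2]), (0.73, [421.5, 180.4, 6.0])]
scene orig end -78.7 lo/hi [-22.9  29.6] z 7.3
scene now end -76.6 lo/hi [-24.8  27.4] z 24.7
scene hole_a [(0.95, [580.2, 238.6, 84.6]), (0.94, [358.4, 139.7, 7.9]), (0.9, [425.8, 181.8, 6.5]), (0.88, [556.9, 135.9, 86.7]), (0.27, [553.3, 139.0, 59.5])]
```

View pics/w4.png

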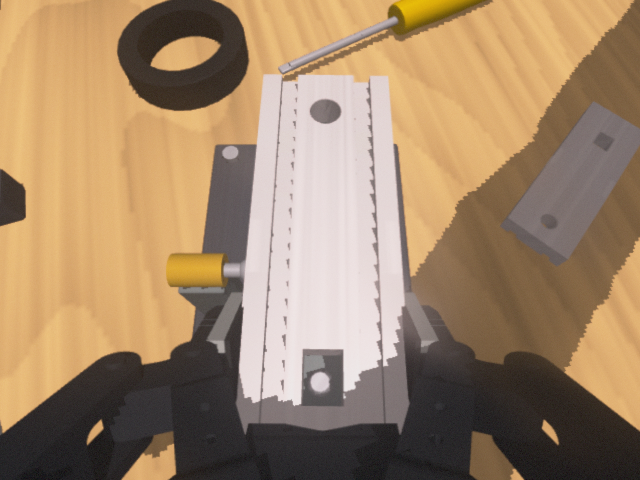

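Run:
```python
from tgt import *
now()
st=r.get_state(); s=r.snapshot('wrist'); im=s['pixels']
K=np.array(s['mtx'],float);T=np.array(s['hand_eye']);M=R.from_rotvec(st['tcp_rot']).as_matrix()
c=st['tcp_pos']+M@ct; x=M@xt; z=-M@zt; y=np.cross(z,x)
def ray(px,h):
    n=cv2.undistortPoints(np.array([[px]],float),K,np.array([s['k1'],0,0,0,0.])).ravel(); d=M@(T[:3,:3]@[*n,1.]); o=st['tcp_pos']+M@T[:3,3]
    k=(h-(o-c)@z)/(d@z); P=o+k*d-c; return np.round([P@x,P@y],1)
g=im.astype(int)
# pin: bright blob within hole box; hole: dark
box=g[340:415,295:352].mean(2); print('rows',[int(v) for v in box[:,28][::4]]); print('cols@385',[int(v) for v in box[40][::3]])
pm=(box>150); pm[:, :10]=0; pm[:,46:]=0; pm[:14]=0; pm[62:]=0
n,lab,stt,cen=cv2.connectedComponentsWithStats(pm.astype(np.uint8)); i=1+stt[1:,4].argmax(); pc=cen[i]+[295,340]; print('pin px',pc,stt[i])
ztop=71-c[2]; print('pin_b rel plate (a,b)',ray(pc,ztop),'expect 44,0')
row=g[385,290:360].mean(1); 
for q in ((303,350),(343,350),(323,350)): print(q,ray(q,8))
# hole a ellipse
bx=g[85:140,295:355].mean(2); dm=(bx<150).astype(np.uint8); n,lab,stt,cen=cv2.connectedComponentsWithStats(dm)
j=lab[26,30]; yy,xx=np.where(lab==j); print('hole_a px',xx.min()+295,xx.max()+295,yy.min()+85,yy.max()+85,'rel',ray(((xx.min()+xx.max())/2+295.,(yy.min()+yy.max())/2+85.),8),stt[j])
# catch nose px -> position
print('edges', ray((244,270),8))
for n in ['catch_nose','pin_a']:
    o=r.tip_of(n,'wrist'); print(n,[(round(d['conf'],2),np.round(cam2w(s,d['position'],st)-c,1)@np.stack([x,y,z],1)) for d in o if d['conf']>.25])
```

```text
plate c [568.  193.8  85.8] yaw 75.09 pitch 0.06 roll [0.07 0.04] F [-1.   0.2 -3.5] Mo [ 1.12 -0.31 -0.03] t 18.2
rows [230, 231, 227, 122, 100, 145, 146, 96, 128, 213, 210, 210, 213, 136, 87, 83, 83, 124, 124]
cols@385 [230, 231, 210, 88, 93, 160, 212, 216, 216, 212, 209, 164, 88, 86, 87, 89, 167, 232, 232]
pin px [319.32165605 382.01592357] [ 15  32  19  21 314]
pin_b rel plate (a,b) [44.2 -2. ] expect 44,0
(303, 350) [36.  -7.1]
(343, 350) [36.   5.7]
(323, 350) [36.  -0.7]
hole_a px 310 340 100 123 rel [-60.    0.1] [ 15  15  31  24 572]
edges [  9.1 -28. ]
catch_nose [(0.73, array([-186.6679726 , -100.16486168,  -87.49742515])), (0.61, array([-62.96611401,  -0.19995233,  -3.63198606])), (0.57, array([  1.0092268 , -29.5042072 , -19.53065423]))]
pin_a [(0.88, array([ 43.89752851,  -0.17643864, -28.64567724]))]
```

```bash
python3 -c "
from tgt import *
now(); to([569.2,193.1,85.5]); to([569.2,193.1,76])"
```

```text
plate c [567.7 193.6  85.2] yaw 75.1 pitch 0.02 roll [0.02 0.01] F [-0.6  0.3 -3.4] Mo [ 1.14 -0.32 -0.03] t 18.35
delta m/deg [ 0.0003 -0.0016 -0.0002] [-0.01  0.02 -0.02]
t 18.35 q [-0.828  0.767  0.263  1.355  0.256  1.578  2.225] p [575.9 224.5  88.4] F [-0.6  0.3 -3.4] gap 52.4 117.2
delta m/deg [-0.0058 -0.0016  0.0072] [-0.01  0.02 -0.02]
t 18.35 q [-0.828  0.767  0.263  1.355  0.256  1.578  2.225] p [575.9 224.5  88.4] F [-0.6  0.3 -3.4] gap 52.4 117.2
```

Call:
arm_command:
  increments: "0 -0.0016 0 0 0 0 0.05;0 -0.0016 0 0 0 0 0.05;-0.0015 -0.0016 0.002 0 0 0 0.05;-0.003 -0.0016 0.0038 0 0 0 0.05;-0.0045 -0.0016 0.0055 0 0 0 0.05;-0.0058 -0.0016 0.0072 0 0 0 0.05;-0.0058 -0.0016 0.0072 0 0 0 0.05"

```text
time: 19.05
tcp_pos: [576.9, 224.1, 78.2]
tcp_rot: [1.546, -2.01, 0.557]
force: [-2.7, 0.7, -4.0]
finger_gap: 0.614
grasp_force: 117.4
```

```bash
python3 -c "
from tgt import *
now(); to([569.2,193.1,76]); to([569.2,193.1,66])"
```

```text
plate c [568.6 193.2  75. ] yaw 75.11 pitch -0.02 roll [-0.05 -0.  ] F [-2.7  0.7 -4. ] Mo [ 1.26  0.03 -0.29] t 19.05
delta m/deg [ 0.0006 -0.0006 -0.0008] [ 0.03 -0.02  0.04]
t 19.05 q [-0.825  0.78   0.261  1.356  0.254  1.565  2.222] p [576.9 224.1  78.2] F [-2.7  0.7 -4. ] gap 52.4 117.4
delta m/deg [-0.0058 -0.0006  0.0069] [ 0.03 -0.02  0.04]
t 19.05 q [-0.825  0.78   0.261  1.356  0.254  1.565  2.222] p [576.9 224.1  78.2] F [-2.7  0.7 -4. ] gap 52.4 117.4
```

Call:
arm_command:
  increments: "-0.001 -0.0005 0.0013 0 0 0 0.05;-0.002 -0.0005 0.0025 0 0 0 0.05;-0.003 -0.0005 0.0036 0 0 0 0.05;-0.004 -0.0005 0.0047 0 0 0 0.05;-0.0045 -0.0005 0.0053 0 0 0 0.05;-0.005 -0.0005 0.0059 0 0 0 0.05;-0.005 -0.0005 0.0059 0 0 0 0.05"

```text
time: 19.75
tcp_pos: [578.4, 223.7, 71.3]
tcp_rot: [1.546, -2.012, 0.559]
force: [0.2, 0.1, -4.3]
finger_gap: 0.613
grasp_force: 117.0
```

```bash
python3 -c "
from tgt import *
now()"
```

```text
plate c [570.1 192.7  68.1] yaw 75.1 pitch 0.0 roll [ 0.06 -0.01] F [ 0.2  0.1 -4.3] Mo [ 1.31 -0.28 -0.02] t 19.75
```

Call:
arm_command:
  increments: "-0.0006 0 0.0008 0 0 0 0.05;-0.0012 0 0.0015 0 0 0 0.05;-0.0018 0 0.0022 0 0 0 0.05;-0.0024 0 0.0029 0 0 0 0.05;-0.0024 0 0.0029 0 0 0 0.05"

```text
time: 20.25
tcp_pos: [578.4, 223.7, 71.0]
tcp_rot: [1.544, -2.012, 0.56]
force: [-4.5, 1.0, 19.6]
finger_gap: 0.61
grasp_force: 119.5
```

```bash
python3 -c "
from tgt import *
now()"
```

```text
plate c [570.1 192.8  67.9] yaw 75.05 pitch -0.07 roll [ 0.09 -0.09] F [-4.5  1.  19.6] Mo [-1.35  1.81 -0.57] t 20.25
```

Call:
arm_command:
  increments: "0 0 -0.001 0 0 0 0.085;0 0 -0.001 0 0 0 0.085;0 0 -0.001 0 0 0 0.085;0 0 -0.001 0 0 0 0.085;0 0 -0.03 0 0 0 0.085;0 0 -0.07 0 0 0 0.085;0 0 -0.11 0 0 0 0.085;0 0 -0.12 0 0 0 0.085"

```text
time: 21.05
tcp_pos: [598.5, 301.3, 162.9]
tcp_rot: [1.551, -2.014, 0.558]
force: [0.6, -0.7, 0.1]
finger_gap: 1.001
grasp_force: 0.0
```

Run:
```python
from tgt import *
st=r.get_state(); show(st)
u,v=az(75.1),az(-14.9); C0=np.array([569.5,193,68])
def chk(nm,W):
    P=W.reshape(-1,3);P=P[np.isfinite(P).all(1)];d=P-C0;a,b=d@u,d@v
    m=(abs(a)<76)&(abs(b)<24)&(abs(d[:,2]-8)<8)
    for _ in range(3):
        A=np.c_[a[m],b[m],np.ones(m.sum())]; k=np.linalg.lstsq(A,d[m,2],rcond=None)[0]; m=(abs(a)<76)&(abs(b)<24)&(abs(d[:,2]-np.c_[a,b,np.ones(len(a))]@k)<2)
    print(nm,m.sum(),'slope deg a,b',np.round(np.degrees(k[:2]),2),'z0',round(k[2],2))
chk('top orig',np.load('top.npz')['W']); chk('scene orig',np.load('scene.npz')['W'])
for c in('top','scene','wrist'):
    s=r.snapshot(c); chk(c,cloud(s,st))
    if c=='wrist': save(s,'w5.png')
delta(C0+[0,0,90],pose(YAW+90,0,YAW))
```

```text
t 21.05 q [-0.856  0.822  0.26   1.091  0.234  1.79   2.247] p [598.5 301.3 162.9] F [ 0.6 -0.7  0.1] gap 85.5 0.0
top orig 518 slope deg a,b [-0.15  0.69] z0 7.46
scene orig 497 slope deg a,b [-0.03 -0.13] z0 7.23
top 421 slope deg a,b [0.01 1.46] z0 6.92
scene 383 slope deg a,b [-0.13 -0.31] z0 6.38
wrist 10778 slope deg a,b [ 0.09 -0.01] z0 10.56
delta m/deg [0.0846 0.0002 0.0679] [-2.000e-02 -3.968e+01 -0.000e+00]
t 21.2 q [-0.854  0.823  0.261  1.099  0.235  1.786  2.246] p [597.6 297.7 159.2] F [ 0.6 -0.8 -0.7] gap 85.2 0.0
```

View pics/w5.png

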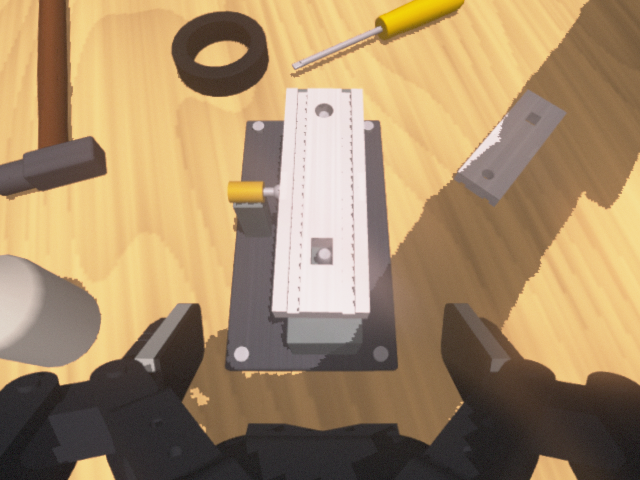

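The view shows the plate grooved side up. A pin shows in each hole, at (323,110) and (322,252), and the catch nose sits in the side notch at (278,191). The plate is flat and at its original height, and the gripper is clear, so I'm handing it in.

```bash
python3 -c "
from rig import r
print(r.close_job())"
```

```text
the job is handed in; nothing more can be done
None
```

The jig plate is turned over and handed in: grooved side up, seated flat on both pins behind the catch and released, in about 21 s; the hand-in call returned no verdict.

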